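# Bind and check glass slide frames on the press carrier

### The job

Lay each glass binding frame that is out on the slab (two or three of them, told apart by length) flat into the nest of its own length on the sliding carrier, then take the stylus from its stand and run its tip slowly and steadily, about 2 cm a second, down in the groove of the seam in front of the nests, from the left (short) end to the right (long) end, and stand the stylus back in its stand. After the seam is traced, move the carrier by its knob to bring the centre dot of each frame under the press's fixed pointer, going from the shortest frame present to the longest and pausing a full second at each, then draw the carrier all the way back out towards you. Finish with the frames still lying in their nests and the stylus upright in its stand, and leave the other things on the slab alone.

Things in the scene. Friction and masses are not known exactly. Their poses are not given: they have to be found in the camera images.
- frame_short_centre (a point): centre (half-way up) of the short binding frame: a loose flat grey frame holding a glass pane with a small black centre dot, 44 mm long (its x) x 36 mm wide (its y) x 14 mm thick (its z), 60 g, lying flat on the slab at the start; grip it across the 36 mm. May be absent
- frame_medium_centre (a point): centre (half-way up) of the medium binding frame: a loose flat grey frame holding a glass pane with a small black centre dot, 56 mm long (its x) x 36 mm wide (its y) x 14 mm thick (its z), 60 g, lying flat on the slab at the start; grip it across the 36 mm. May be absent
- frame_long_centre (a point): centre (half-way up) of the long binding frame: a loose flat grey frame holding a glass pane with a small black centre dot, 68 mm long (its x) x 36 mm wide (its y) x 14 mm thick (its z), 60 g, lying flat on the slab at the start; grip it across the 36 mm. May be absent
- nest_short (a point): centre of the floor of the short frame's nest on the carrier, at the robot's left (+y end, nearest the knob); carrier axes (x away from the robot, y left). Outline 44 x 36 mm, 3 mm of play all round: 7 mm high brass walls in front and behind, four 4 mm wide, 6 mm high pins at the side corners, mid-sides free for fingers. Nests 80 mm apart; a seated frame's centre is 7 mm above this point
- nest_medium (a point): centre of the floor of the medium frame's nest on the carrier, at the middle; carrier axes (x away from the robot, y left). Outline 56 x 36 mm, 3 mm of play all round: 7 mm high brass walls in front and behind, four 4 mm wide, 6 mm high pins at the side corners, mid-sides free for fingers. Nests 80 mm apart; a seated frame's centre is 7 mm above this point
- nest_long (a point): centre of the floor of the long frame's nest on the carrier, at the robot's right (-y end); carrier axes (x away from the robot, y left). Outline 68 x 36 mm, 3 mm of play all round: 7 mm high brass walls in front and behind, four 4 mm wide, 6 mm high pins at the side corners, mid-sides free for fingers. Nests 80 mm apart; a seated frame's centre is 7 mm above this point
- seam1 (a point): seam point 1, on the centre line and floor of the seam: its left end, before the short nest. The seam is a groove 10 mm wide between two brass walls 7 mm high on the carrier plate, just in front of the nests, straight from each point to the next, ends open; carrier axes
- seam2 (a point): seam point 2, on the centre line and floor of the seam: the end of the first straight. The seam is a groove 10 mm wide between two brass walls 7 mm high on the carrier plate, just in front of the nests, straight from each point to the next, ends open; carrier axes
- seam3 (a point): seam point 3, on the centre line and floor of the seam: the start of the second straight, 12 mm nearer the robot. The seam is a groove 10 mm wide between two brass walls 7 mm high on the carrier plate, just in front of the nests, straight from each point to the next, ends open; carrier axes
- seam4 (a point): seam point 4, on the centre line and floor of the seam: the end of the second straight. The seam is a groove 10 mm wide between two brass walls 7 mm high on the carrier plate, just in front of the nests, straight from each point to the next, ends open; carrier axes
- seam5 (a point): seam point 5, on the centre line and floor of the seam: the start of the third straight, another 12 mm nearer. The seam is a groove 10 mm wide between two brass walls 7 mm high on the carrier plate, just in front of the nests, straight from each point to the next, ends open; carrier axes
- seam6 (a point): seam point 6, on the centre line and floor of the seam: its right end, before the long nest. The seam is a groove 10 mm wide between two brass walls 7 mm high on the carrier plate, just in front of the nests, straight from each point to the next, ends open; carrier axes
- carrier_knob (a point): grip point of the carrier's knob, an upright black post 18 mm thick and 45 mm high at the left end of the carrier plate (13 mm below its top, 32 mm above the plate). Pushing it moves the carrier on both slides (about 3 N each way; it stays where left); the carrier cannot turn
- saddle (a joint): the carrier's x slide, m: 0 = drawn fully out towards the robot, 0.10 = fully in. The nests come under the pointer at about 0.075 to 0.087; at under 0.03 they are clear of the pointer for loading and tracing
- carrier (a joint): the carrier's y slide, m: -0.09 to 0.09, positive to the robot's left; 0 has the medium nest in line with the pointer
- pointer_tip (a point): tip of the fixed pointer, a steel pin pointing down from the press's grey arm; 24 mm above the carrier plate, so 10 mm above a seated frame. The arm is 24 mm wide and runs back (+x) at 41 to 63 mm above the plate to the press column 140 mm behind the pointer. Its x axis is the direction of the carrier's x slide
- stylus_grip (a point): point on the axis of the stylus to grip it by, 83 mm above its tip; its z points from tip to handle end. Stands upright in its stand. Round wooden handle 16 mm thick from 41 to 120 mm above the tip, brass collar 34 mm wide from 36 to 41 mm, under it a 7 mm steel shaft with rounded tip; 70 g
- stylus: the stylus, origin at the lowest point of its tip, same axes as the grip point
- stand_mouth (a point): centre of the mouth (top face) of the stylus stand, a dark wooden block 60 x 60 x 45 mm fixed to the slab, with a hole 19 mm wide right through; the stylus hangs in it by its collar, tip 36 mm below this point
- weight: bystander: round pewter weight with a waist and a knob, 48 mm wide, 48 mm high, origin at its underside
- jar: bystander: small amber jar, 44 mm wide, 50 mm high, origin at its underside
- loupe: bystander: black standing loupe, 42 mm wide, 40 mm high, origin at its underside
Things that resemble listed ones, but are neither listed nor needed, are in the scene too. What is shaped like the part that bears frame_medium_centre but blue or turquoise is not meant.

How it is judged:
On the way, in this order (a step that is already met when the one before it is completed fails the run):
1. every binding frame present lies flat in the nest of its own length (horizontal distance between frame_short_centre and nest_short below 0.008 m and z of frame_short_centre in the frame of nest_short between 0.004 and 0.0095 m and angle between the x axis of frame_short_centre and the x axis of nest_short, either way round below 0.2 rad and angle between each of frame_short_centre, frame_medium_centre, frame_long_centre's own z axis and vertical below 0.1 rad and horizontal distance between frame_medium_centre and nest_medium below 0.008 m and z of frame_medium_centre in the frame of nest_medium between 0.004 and 0.0095 m and angle between the x axis of frame_medium_centre and the x axis of nest_medium, either way round below 0.2 rad and horizontal distance between frame_long_centre and nest_long below 0.008 m and z of frame_long_centre in the frame of nest_long between 0.004 and 0.0095 m and angle between the x axis of frame_long_centre and the x axis of nest_long, either way round below 0.2 rad), for 0.2 s.
2. the stylus tip is down in the seam (under 5 mm above its floor) at seam point 1 (within 8 mm), moving slower than 50 mm/s (horizontal distance between stylus and seam1 below 0.008 m and z of stylus in the frame of seam1 between -0.004 and 0.005 m and linear speed of stylus below 0.05 m/s), for 0.15 s.
3. the stylus tip is down in the seam (under 5 mm above its floor) at seam point 2 (within 8 mm), moving slower than 50 mm/s (horizontal distance between stylus and seam2 below 0.008 m and z of stylus in the frame of seam2 between -0.004 and 0.005 m and linear speed of stylus below 0.05 m/s), for 0.15 s.
4. the stylus tip is down in the seam (under 5 mm above its floor) at seam point 3 (within 8 mm), moving slower than 50 mm/s (horizontal distance between stylus and seam3 below 0.008 m and z of stylus in the frame of seam3 between -0.004 and 0.005 m and linear speed of stylus below 0.05 m/s), for 0.15 s.
5. the stylus tip is down in the seam (under 5 mm above its floor) at seam point 4 (within 8 mm), moving slower than 50 mm/s (horizontal distance between stylus and seam4 below 0.008 m and z of stylus in the frame of seam4 between -0.004 and 0.005 m and linear speed of stylus below 0.05 m/s), for 0.15 s.
6. the stylus tip is down in the seam (under 5 mm above its floor) at seam point 5 (within 8 mm), moving slower than 50 mm/s (horizontal distance between stylus and seam5 below 0.008 m and z of stylus in the frame of seam5 between -0.004 and 0.005 m and linear speed of stylus below 0.05 m/s), for 0.15 s.
7. the stylus tip is down in the seam (under 5 mm above its floor) at seam point 6 (within 8 mm), moving slower than 50 mm/s (horizontal distance between stylus and seam6 below 0.008 m and z of stylus in the frame of seam6 between -0.004 and 0.005 m and linear speed of stylus below 0.05 m/s), for 0.15 s.
8. the short frame, lying in its nest, is kept with its centre dot under the pointer (within 5 mm) (horizontal distance between frame_short_centre and pointer_tip below 0.005 m and horizontal distance between frame_short_centre and nest_short below 0.008 m and z of frame_short_centre in the frame of nest_short between 0.004 and 0.0095 m and angle between the x axis of frame_short_centre and the x axis of nest_short, either way round below 0.2 rad and angle between frame_short_centre's own z axis and vertical below 0.1 rad), for 0.8 s.
9. the medium frame, lying in its nest, is kept with its centre dot under the pointer (within 5 mm) (horizontal distance between frame_medium_centre and pointer_tip below 0.005 m and horizontal distance between frame_medium_centre and nest_medium below 0.008 m and z of frame_medium_centre in the frame of nest_medium between 0.004 and 0.0095 m and angle between the x axis of frame_medium_centre and the x axis of nest_medium, either way round below 0.2 rad and angle between frame_medium_centre's own z axis and vertical below 0.1 rad), for 0.8 s.
10. the long frame, lying in its nest, is kept with its centre dot under the pointer (within 5 mm) (horizontal distance between frame_long_centre and pointer_tip below 0.005 m and horizontal distance between frame_long_centre and nest_long below 0.008 m and z of frame_long_centre in the frame of nest_long between 0.004 and 0.0095 m and angle between the x axis of frame_long_centre and the x axis of nest_long, either way round below 0.2 rad and angle between frame_long_centre's own z axis and vertical below 0.1 rad), for 0.8 s.
At the end, for the whole second after the job is handed in: Every frame present lies flat in its own nest (centre within 8 mm, yaw within 0.2 rad, not raised); the stylus hangs upright (within 0.1 rad) in its stand, within 10 mm of its axis and with the tip more than 30 mm below the mouth; the carrier's x slide is drawn out to under 10 mm (all of step 1 and horizontal distance between stylus and stand_mouth below 0.01 m and z of stylus in the frame of stand_mouth below -0.03 m and angle between stylus's own z axis and vertical below 0.1 rad and linear speed of stylus below 0.02 m/s and value of joint saddle below 0.01 m); the robot touches nothing.
It fails at once if the round pewter weight is shoved more than 40 mm or tipped over (distance of weight from where it was at the start of the episode above 0.04 m or angle between weight's own z axis and vertical above 0.5 rad).
It fails at once if the small amber jar is shoved more than 40 mm or tipped over (distance of jar from where it was at the start of the episode above 0.04 m or angle between jar's own z axis and vertical above 0.5 rad).
It fails at once if the black loupe is shoved more than 40 mm or tipped over (distance of loupe from where it was at the start of the episode above 0.04 m or angle between loupe's own z axis and vertical above 0.5 rad).
Of frame_short, frame_medium, frame_long only 2 to 3 are there at a start; the rules pass over those that are not, and their reading is None.
At some moment in a run one of frame_short, frame_medium, frame_long may be knocked a few centimetres aside while the robot is not near it.
It also fails if it takes over 210 s, if anything falls off the work surface, if the arm or the gripper's body presses on something with over 40 N, if the wrist force passes 120 N, or if a joint passes its speed limit or range.

### The arm

A 6-joint arm with a two-finger parallel gripper is mounted at the origin on the work surface. World frame = base frame: x ahead of the robot, y to its left, z up, the work surface at z = 0. Lengths are in m, angles in rad, forces in N, time in s.
With the tool pointing down it reaches from about 0.25 to 0.725 m from the base axis. Payload 4 kg.
Tool frame: the origin (TCP) lies midway between the tips of the shut fingers; the grasp point (between the pads) lies pinch_z behind it (pinch_z is the distance from the TCP to the grasp point, in m); z points along the fingers, y is the direction in which the jaws open and shut (so a half turn about z gives the same grasp; the last joint's range is limited). The gripper opens to 85 mm and grips with 20 to 120 N. Pads are 22 mm wide; open, the fingers measure 114 mm over their backs; the gripper's body (76 mm by 85 mm) begins 54 mm behind the grasp point. The pads swing forward as they close: fully open they stand 13 mm farther back than shut.
Start: joints at [-1.253, 0.241, 0.005, 1.335, 0, 1.571], TCP at [0.156, -0.475, 0.231] pointing down, gripper open.
Joint ranges: [-2.72, 2.72], [-1.05, 1.87], [-1.09, 1.28], [-1.99, 2.15], [-1.42, 1.44], [-3.14, 3.14]. Speed limits (rad/s): [2.79, 2.79, 3.14, 3.14, 3.14, 3.14].

### API

Orientations are given as a unit quaternion [x, y, z, w].
In Python, from workcell import * gives the robot as it stands.
- The arm moves only by the tool move_arm, never from a script. Its argument "motion" is a list of rows, each a list of 3 entries, a list of its own where there are three numbers: the finger opening in mm, from 0 to 85.4, then the shift along the tool's x, y, z in units of 50 mm (1.0 is 50 mm), then the turn about the tool's z in units of 6 degrees (1.0 is 6 degrees). In form: [[claw, [dx, dy, dz], roll], ...]. A call has exactly 10 rows; each row is the pose to reach, as a shift and turn from the pose commanded when the call began, along the tool's axes at that moment; what a row does not reach only later rows make up. A row lasts 1/10 s, in which the tool goes at most 50 mm and 8.59 degrees, less where a joint would pass 70% of its speed; a pose out of reach is approached as far as the arm can. A call with a gripper value outside its range is refused whole. The fingers move at their own pace and stop on an object; the grip force is fixed at half the most. Time passes only in rows, so rows that repeat a pose let the fingers close, or fill a call up. It gives the time, the measured TCP pose, the force and the opening at its end, in the units of the state.
- get_obs(): the state, without advancing time (a new reading comes with each control period).
- camera(name): name is "scene" or "top" or "wrist"; returns a dict with "color" (420x560x3 uint8, red, green, blue), "fx", "fy", "cx", "cy" (pixels), "rvec" (rotation vector, rad) and "tvec" (3), from world to camera coordinates, as OpenCV has them; the wrist camera has in their place "mount" (4x4, takes a point from camera to tool coordinates, whose origin is the TCP and whose axes are the flange's). Camera axes: x right, y down, z forward; pixel columns grow to the right and rows downward; lengths in m; the calibration is good to about 2 mm. A picture is of the moment at which its call begins: read the wrist's pose just before it. There is no depth.
- job_done(): hands the job in, once; it reports no verdict.
The state is a dict: "clock": time; "joint_pos": joint angles; "joint_vel": joint speeds; "tau": joint torques, N m; "eef_pos": TCP position; "tool_rot": TCP orientation; "ft_force": force on the tool from outside, world axes, zero at the start; "ft_torque": the same for the moment, N m; "grip_width": finger opening in m.
Only numpy, scipy, OpenCV 4.12 (cv2) and the standard library are available. Lean on these libraries where they do the work, as an engineer would, in place of code of your own. Each camera call takes 0.05 s, during which the arm holds its last target.

## Working session

There is one attempt and no reset: what is moved stays moved. The work goes in short steps, Python scripts to look and compute and a tool call to move; the robot and the scene stay as the last step left them, time stands still between calls to the robot, and variables do not carry over. Pictures are saved under pics/ and viewed, and the job is handed in when it is done.

Besides the shell and the picture viewer there is one more tool, called after "Call:" as a command line: name --argument value ..., lists and objects as JSON in quotes. move_arm: Moves the arm, as the interface text tells. Its arguments: {"type":"object","properties":{"motion":{"type":"array","items":{"type":"array"}}},"required":["motion"]}

```bash
ls; mkdir -p pics; python3 - <<'E'
from workcell import *
import cv2,numpy as np
print(get_obs())
try: print(pinch_z)
except Exception as e: print(e)
for n in ("scene","top","wrist"):
    c=camera(n); cv2.imwrite(f"pics/{n}0.png",c["color"][:,:,::-1])
    print(n,{k:v for k,v in c.items() if k!="color"})
E
```

```text
pics
{'clock': 0.0, 'joint_pos': array([-1.25296330e+00,  2.41386782e-01,  3.70120486e-03,  1.33521259e+00,
       -5.26068941e-05,  1.57078605e+00]), 'joint_vel': array([-1.81763717e-03,  4.29466400e-04, -6.51007075e-05, -8.35216794e-04,
       -2.21730044e-03,  1.48216081e-04]), 'tau': array([ 9.37795921e-04, -3.72316790e+01,  2.52408350e+01,  1.69393880e-02,
        3.10802388e-04, -6.82482337e-06]), 'eef_pos': array([ 0.15603659, -0.47434636,  0.23041727]), 'tool_rot': array([ 9.87397960e-01,  1.58253480e-01, -1.92273373e-04, -1.03351756e-03]), 'ft_force': array([-1.2128137 , -0.9741566 , -0.04706174]), 'ft_torque': array([-0.01833555,  0.04584925, -0.02552171]), 'grip_width': 0.08529749835425565}
0.0187
scene {'fx': 403.49164143824106, 'fy': 403.49164143824106, 'cx': 285.76255569629046, 'cy': 208.83856452955365, 'rvec': array([ 1.92704415,  1.31912723, -0.62375063]), 'tvec': array([-0.18995278, -0.2132478 ,  1.35109907])}
top {'fx': 386.29742002515746, 'fy': 386.29742002515746, 'cx': 278.5781802679236, 'cy': 210.5791118101272, 'rvec': array([ 2.12798123, -2.1183613 ,  0.15178265]), 'tvec': array([0.01972544, 0.49350607, 1.10189941])}
wrist {'fx': 319.0191140904861, 'fy': 319.0191140904861, 'cx': 277.42131029154626, 'cy': 212.33702161881172, 'mount': array([[ 1.28712854e-05, -9.59749287e-01, -2.80858162e-01,
         7.09711733e-02],
       [ 9.99999999e-01,  1.86283781e-06,  3.94627241e-05,
        -6.21669009e-04],
       [-3.73511281e-05, -2.80858162e-01,  9.59749286e-01,
        -1.43183306e-01],
       [ 0.00000000e+00,  0.00000000e+00,  0.00000000e+00,
         1.00000000e+00]])}
```

View pics/scene0.png

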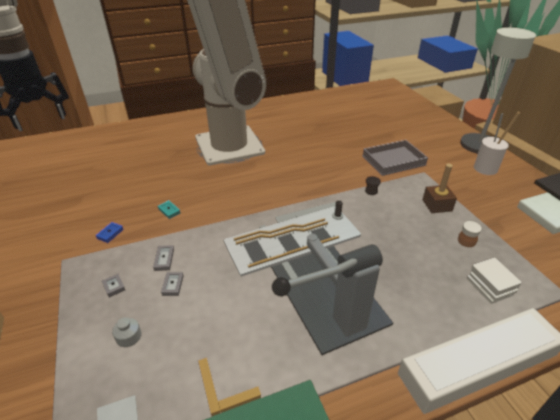

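View pics/top0.png

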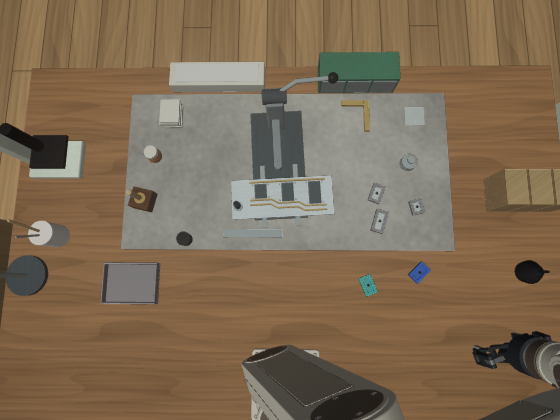

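View pics/wrist0.png

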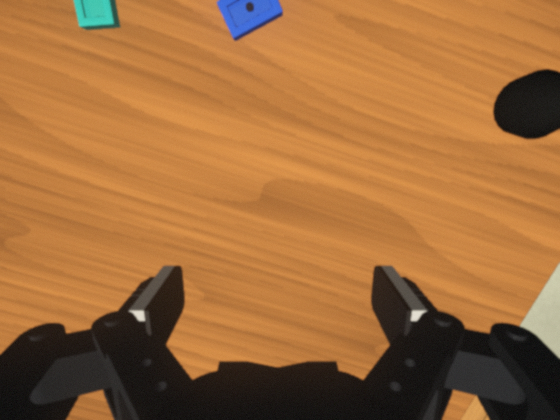

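```bash
cat > h.py <<'E'
from workcell import *
import cv2,numpy as np
from scipy.spatial.transform import Rotation as R
def cam(n):
    o=get_obs(); c=camera(n); img=c["color"][:,:,::-1].copy()
    if n=="wrist":
        T=np.eye(4);T[:3,:3]=R.from_quat(o["tool_rot"]).as_matrix();T[:3,3]=o["eef_pos"]
        M=T@c["mount"]; Rw=M[:3,:3]; C=M[:3,3]
    else:
        Rw=cv2.Rodrigues(c["rvec"])[0].T; C=-Rw@c["tvec"]
    K=np.array([[c["fx"],0,c["cx"]],[0,c["fy"],c["cy"]],[0,0,1]])
    return dict(img=img,R=Rw,C=C,K=K)
def ray(c,uv):
    d=c["R"]@np.linalg.solve(c["K"],np.array([uv[0],uv[1],1.]));return d
def onplane(c,uv,z):
    d=ray(c,uv); return c["C"]+d*(z-c["C"][2])/d[2]
def proj(c,p):
    q=c["K"]@(c["R"].T@(np.array(p)-c["C"])); return q[:2]/q[2]
def tri(obs):
    A=np.zeros((3,3));b=np.zeros(3)
    for c,uv in obs:
        d=ray(c,uv);d/=np.linalg.norm(d);P=np.eye(3)-np.outer(d,d);A+=P;b+=P@c["C"]
    return np.linalg.solve(A,b)
def crop(c,x0,y0,x1,y1,s,name):
    cv2.imwrite("pics/"+name,cv2.resize(c["img"][y0:y1,x0:x1],None,fx=s,fy=s,interpolation=cv2.INTER_CUBIC))
def pose():
    o=get_obs();r=R.from_quat(o["tool_rot"]).as_matrix();return o["eef_pos"],r
def togo(target,yaw=None):
    """tool shift units (50mm) to target TCP; yaw= desired angle of tool y axis (mod pi)"""
    p,r=pose(); d=r.T@(np.array(target)-p)/0.05
    out=[d.round(3)]
    if yaw is not None:
        ty=np.arctan2(r[1,1],r[0,1]); a=(yaw-ty+np.pi/2)%np.pi-np.pi/2
        # tool z down: positive roll about tool z = negative world yaw
        out.append(round(float(np.degrees(-a)/6),3))
    return out
def st():
    o=get_obs();p,r=pose()
    print("t",round(o["clock"],2),"p",p.round(4),"yawY",np.degrees(np.arctan2(r[1,1],r[0,1])).round(2),"tilt",(r[:,2]).round(4),"F",o["ft_force"].round(1),"w",round(o["grip_width"]*1000,1),"q",o["joint_pos"].round(2))
E
python3 - <<'E'
from h import *
c=cam("top"); crop(c,215,160,435,250,3.6,"t1.png"); crop(c,340,160,450,300,5,"t2.png")
crop(c,120,130,250,250,5,"t3.png")
s=cam("scene"); crop(s,210,190,400,310,4,"s1.png")
for n,uv,z in [("fA",(377,193),.014),("fB",(380,221),.014),("fC",(417,207),.014),("knob",(237,205),.06),("stylus",(141,199),.1)]:
    print(n,onplane(c,uv,z).round(3))
E
```

```text
fA [ 0.553 -0.276  0.014]
fB [ 0.467 -0.282  0.014]
fC [ 0.51  -0.394  0.014]
knob [0.507 0.143 0.06 ]
stylus [0.516 0.412 0.1  ]
```

```bash
sleep 0; ls pics
```

```text
s1.png
scene0.png
t1.png
t2.png
t3.png
top0.png
wrist0.png
```

View pics/t1.png

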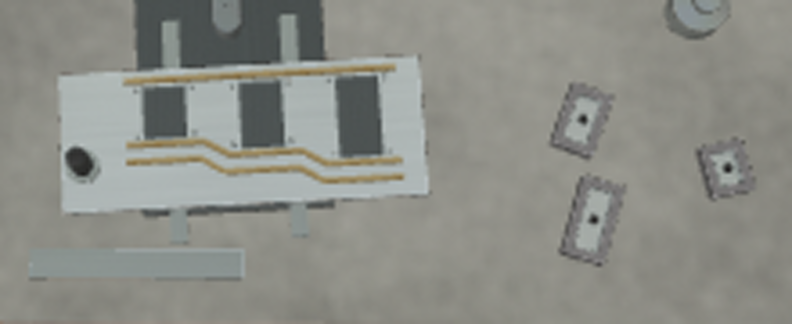

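View pics/t2.png

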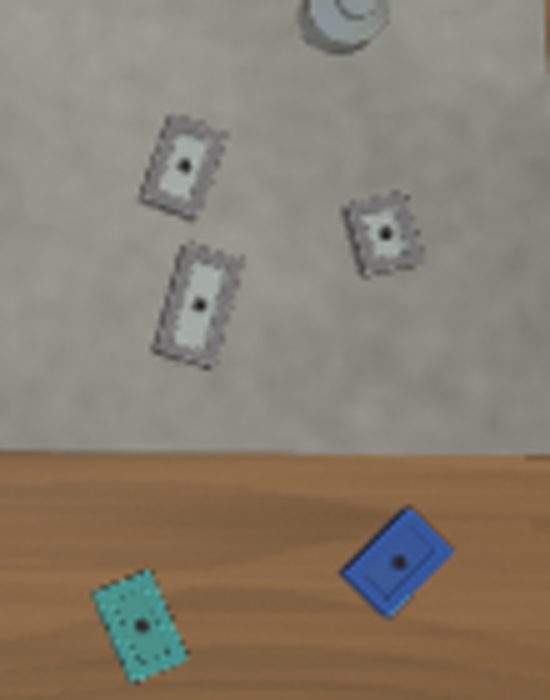

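View pics/t3.png

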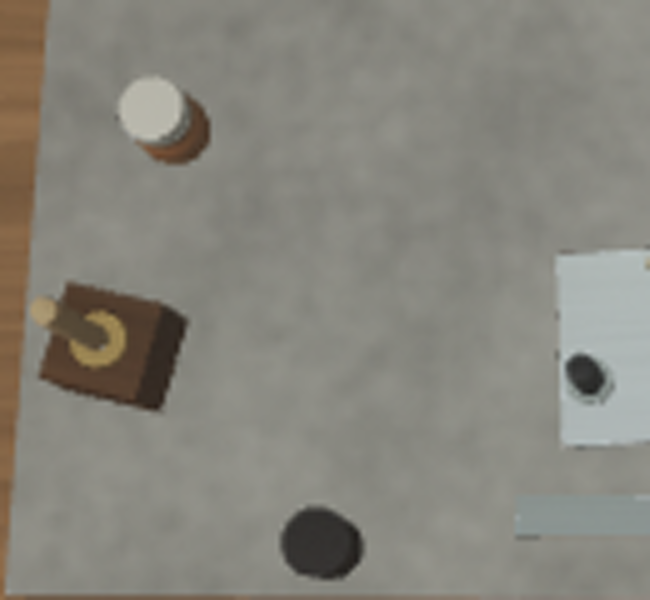

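View pics/s1.png

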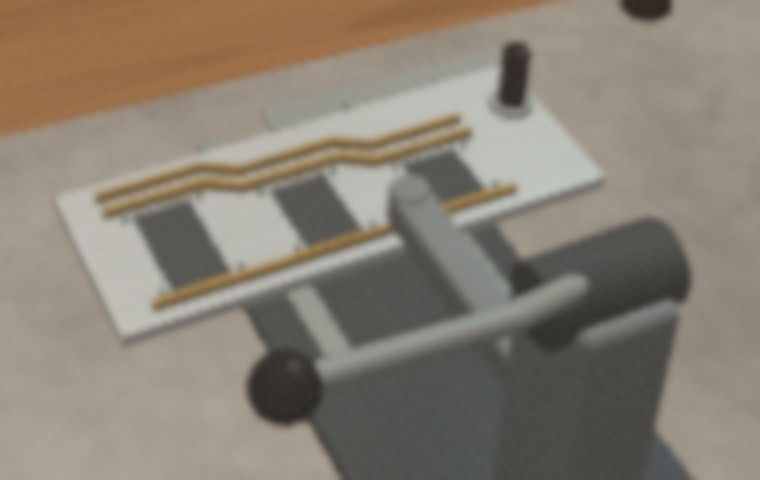

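```bash
python3 - <<'E'
from h import *
st();print(togo([.54,-.31,.25],np.radians(-90)))
c=cam("top")
g=cv2.cvtColor(c["img"],cv2.COLOR_BGR2HSV)
E
```

```text
t 0.25 p [ 0.1562 -0.4747  0.2309] yawY -71.79 tilt [-3.e-04  1.e-03 -1.e+00] F [-0.2 -0.5 -1.1] w 85.7 q [-1.25  0.24  0.    1.34  0.    1.57]
[array([ 8.321, -0.73 , -0.382]), 3.035]
```

Call:
move_arm --motion '[[85,[0.8,0,-0.1],0.3],[85,[1.7,-0.1,-0.2],0.6],[85,[2.6,-0.2,-0.3],0.9],[85,[3.6,-0.3,-0.38],1.2],[85,[4.6,-0.4,-0.38],1.5],[85,[5.6,-0.5,-0.38],1.8],[85,[6.6,-0.6,-0.38],2.2],[85,[7.6,-0.7,-0.38],2.6],[85,[8.3,-0.73,-0.38],3.0],[85,[8.3,-0.73,-0.38],3.0]]'

```text
clock: 1.3
eef_pos: [0.543, -0.3078, 0.2487]
tool_rot: [1.0, 0.005, 0.0, -0.001]
ft_force: [-0.2, 0.1, -0.6]
grip_width: 0.0846
```

```bash
python3 - <<'E'
from h import *
st();c=cam("wrist");cv2.imwrite("pics/w1.png",c["img"]);np.save("w1.npy",c,allow_pickle=True)
E
```

```text
t 1.3 p [ 0.543  -0.3078  0.2487] yawY -89.47 tilt [ 2.0e-04  1.3e-03 -1.0e+00] F [-0.2  0.1 -0.6] w 84.6 q [-0.52  0.49  0.42  1.5   0.    2.62]
```

View pics/w1.png

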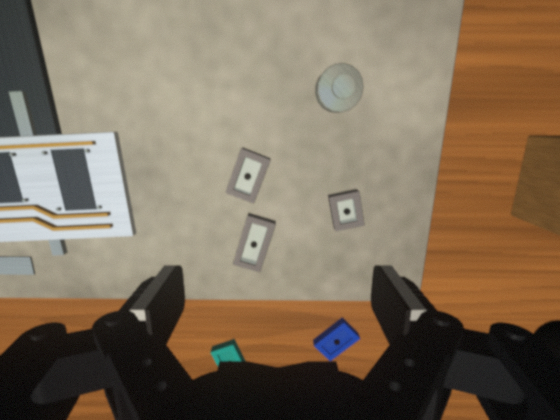

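```bash
cat >> h.py <<'E'
def frames(c,cents,zt,debug=None):
    """find each grey frame near given pixel; returns rect of border+pane on plane zt"""
    img=c["img"]; lab=cv2.cvtColor(img,cv2.COLOR_BGR2LAB).astype(int)
    out=[]
    for (u,v) in cents:
        u=int(u);v=int(v);w=45
        x0=max(u-w,0);y0=max(v-w,0)
        sub=img[y0:v+w,x0:u+w].astype(int)
        L=sub.sum(2)/3
        m=((L<np.median(L)-22)|((L>np.median(L)+18))).astype(np.uint8)
        m=cv2.morphologyEx(m,cv2.MORPH_CLOSE,np.ones((3,3)))
        m=cv2.morphologyEx(m,cv2.MORPH_OPEN,np.ones((3,3)))
        cs,_=cv2.findContours(m,cv2.RETR_EXTERNAL,cv2.CHAIN_APPROX_NONE)
        k=max(cs,key=lambda k:cv2.pointPolygonTest(k,(float(u-x0),float(v-y0)),True))
        pts=np.array([onplane(c,(p[0][0]+x0,p[0][1]+y0),zt)[:2] for p in k])
        (cx,cy),(a,b),ang=cv2.minAreaRect((pts*1000).astype(np.float32))
        if a<b: a,b=b,a; ang+=90
        ang=(ang+90)%180-90
        out.append((round(cx,1),round(cy,1),round(a,1),round(b,1),round(ang,1)))
        if debug is not None: cv2.drawContours(debug,[k+np.array([x0,y0])],-1,(0,0,255),1)
    return out
def dot(c,u,v,w=12,th=60):
    u=int(u);v=int(v);g=cv2.cvtColor(c["img"],cv2.COLOR_BGR2GRAY)[v-w:v+w+1,u-w:u+w+1].astype(float)
    n,l,s,ce=cv2.connectedComponentsWithStats((g<th).astype(np.uint8))
    if n<2: return None
    i=1+min(range(n-1),key=lambda j:np.hypot(*(ce[j+1]-w)))
    m=(l==i)*(th+15-g); yy,xx=np.mgrid[0:2*w+1,0:2*w+1]
    return (xx*m).sum()/m.sum()+u-w,(yy*m).sum()/m.sum()+v-w
E
python3 - <<'E'
from h import *
c=np.load("w1.npy",allow_pickle=True).item()
d=c["img"].copy()
P=[(248,176),(254,243),(347,211)]
for zt in (.014,.02,):
  print(zt,frames(c,P,zt,d))
  print([ (onplane(c,dot(c,*p),zt)*1000).round(1)[:2] for p in P])
cv2.imwrite("pics/d1.png",cv2.resize(d[140:290,200:400],None,fx=4,fy=4))
E
```

```text
0.014 [(549.3, -271.6, 59.6, 37.4, -20.7), (462.9, -278.2, 74.5, 37.5, -16.4), (508.2, -391.4, 48.1, 38.8, 12.6)]
[array([ 548.7, -271.2]), array([ 461. , -277.4]), array([ 505.9, -392.5])]
0.02 [(550.3, -272.1, 58.6, 36.8, -20.7), (465.3, -278.7, 73.3, 36.9, -16.4), (509.9, -390.0, 47.3, 38.2, 12.6)]
[array([ 549.8, -271.8]), array([ 463.4, -277.8]), array([ 507.6, -391.1])]
```

View pics/d1.png

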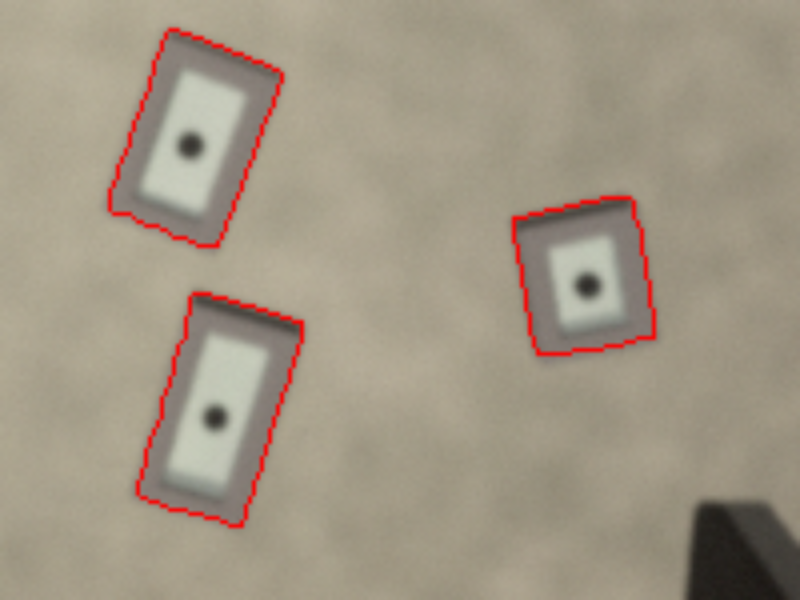

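```bash
python3 - <<'E'
from h import *
c=np.load("w1.npy",allow_pickle=True).item()
t=cam("top")
P=[(248,176),(254,243),(347,211)];Q=[(377,193),(380,221),(417,207)]
for p,q in zip(P,Q):
    a=dot(c,*p);b=dot(t,*q,w=5,th=95);print(a,b); 
    if b: print((tri([(c,a),(t,b)])*1000).round(1))
print(togo([.56,.02,.25]))
E
```

```text
(np.float64(247.47297297297297), np.float64(175.54054054054055)) (np.float64(376.54460093896716), np.float64(192.57746478873239))
[ 551.2 -272.1   26.6]
(np.float64(253.5), np.float64(244.05833333333334)) (np.float64(379.53636363636366), np.float64(220.56363636363636))
[ 466.4 -278.    26.7]
(np.float64(346.4736842105263), np.float64(210.9842105263158)) (np.float64(412.7809523809524), np.float64(204.06666666666666))
[ 513.9 -381.2   36.2]
[array([ 0.451, -6.596, -0.01 ])]
```

Call:
move_arm --motion '[[85,[0.1,-0.7,0],0],[85,[0.2,-1.5,0],0],[85,[0.3,-2.3,0],0],[85,[0.35,-3.1,0],0],[85,[0.4,-3.9,0],0],[85,[0.45,-4.7,0],0],[85,[0.45,-5.5,0],0],[85,[0.45,-6.2,0],0],[85,[0.45,-6.6,0],0],[85,[0.45,-6.6,0],0]]'

```text
clock: 2.4
eef_pos: [0.5598, 0.011, 0.2508]
tool_rot: [1.0, 0.009, 0.0, -0.003]
ft_force: [0.2, 0.3, -0.4]
grip_width: 0.0852
```

```bash
python3 - <<'E'
from h import *
st();c=cam("wrist");cv2.imwrite("pics/w2.png",c["img"]);np.save("w2.npy",c,allow_pickle=True)
E
```

```text
t 2.4 p [0.5598 0.011  0.2508] yawY -88.98 tilt [ 2.0e-04  6.5e-03 -1.0e+00] F [ 0.2  0.3 -0.4] w 85.2 q [0.02 0.35 0.21 1.43 0.01 3.14]
```

View pics/w2.png

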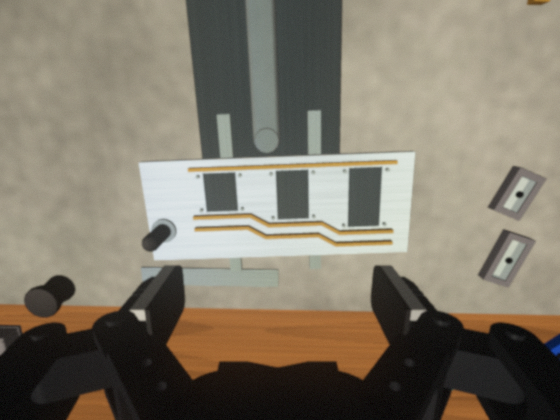

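```bash
cat >> h.py <<'E'
def dark(c,x0,y0,x1,y1,lo=300,th=85):
    g=cv2.cvtColor(c["img"],cv2.COLOR_BGR2GRAY)[y0:y1,x0:x1]
    n,l,s,ce=cv2.connectedComponentsWithStats((g<th).astype(np.uint8))
    r=[]
    for i in range(1,n):
        if s[i,4]>lo:
            k,_=cv2.findContours((l==i).astype(np.uint8),cv2.RETR_EXTERNAL,cv2.CHAIN_APPROX_NONE)
            (cx,cy),wh,a=cv2.minAreaRect(k[0]); r.append((np.array([cx+x0,cy+y0]),np.array(wh),a,s[i,4],k[0].reshape(-1,2)+[x0,y0]))
    return r
E
python3 - <<'E'
from h import *
c=np.load("w2.npy",allow_pickle=True).item()
r=dark(c,195,163,400,232)
r.sort(key=lambda t:t[0][0])
for t in r: print(t[0],t[1],t[2],t[3])
for z in (.02,.03,.04,.05):
    P=[onplane(c,t[0],z) for t in r]
    dd=P[0]-P[2]
    print(z,np.linalg.norm(dd)*1000,np.degrees(np.arctan2(dd[0],dd[1])),[p.round(4)[:2] for p in P])
E
```

```text
[292.  190.5] [28. 39.] 0.0 558
[364.5 196.5] [55. 29.] 90.0 1373Traceback (most recent call last):
  File "<stdin>", line 8, in <module>
IndexError: list index out of range
```

```bash
python3 - <<'E'
from h import *
c=np.load("w2.npy",allow_pickle=True).item()
g=cv2.cvtColor(c["img"],cv2.COLOR_BGR2GRAY);print(g[190,195:250],g[195,285:300])
for th in (100,110):
  r=dark(c,199,163,400,232,th=th)
  r.sort(key=lambda t:t[0][0])
  for t in r: print(t[0],t[1],t[2],t[3])
if len(r)==3:
  for z in (.02,.03,.04,.05):
    P=[onplane(c,t[0],z) for t in r]
    dd=P[0]-P[2]
    print(z,np.linalg.norm(dd)*1000,np.degrees(np.arctan2(dd[0],dd[1])),[p.round(4)[:2] for p in P])
crop(c,135,140,420,280,2.8,"w2c.png")
print(togo([.56,.06,.25]))
E
```

```text
[221 224 224 224 223 224 223 221 201 158 111  91  88  88  90  85  90  85
  85  84  86  87  86  88  83  85  84  86  87  83  88  86  85  84  87  85
  86  83  84  87 104 154 199 218 224 224 223 224 221 224 224 224 223 225
 224] [84 82 84 84 86 83 85 86 83 80 85 81 86 88 87]
[220.00818634 191.61050606] [36.60342026 29.77029037] 85.76361083984375 1048
[292.05477905 194.03376007] [46.25622559 29.51689529] 87.95458984375 1361
[364.21051025 196.47452927] [30.17784882 57.93759918] 1.847610354423523 1687
[220.04228973 191.57094574] [36.97278214 30.13965034] 85.76361083984375 1088
[292. 194.] [46. 30.] 90.0 1414
[364.5 196.5] [57. 31.] 90.0 1730
0.02 173.59764393913207 0.8921911924629309 [array([0.5459, 0.0816]), array([ 0.5446, -0.0048]), array([ 0.5432, -0.0919])]
0.03 168.95578790213943 0.8921911924629238 [array([0.5481, 0.0798]), array([ 0.5469, -0.0043]), array([ 0.5455, -0.0892])]
0.04 164.31393186514677 0.892191192462955 [array([0.5504, 0.0779]), array([ 0.5492, -0.0039]), array([ 0.5478, -0.0864])]
0.05 159.67207582815416 0.8921911924629482 [array([0.5527, 0.076 ]), array([ 0.5515, -0.0034]), array([ 0.5502, -0.0836])]
[array([ 0.016, -1.   ,  0.019])]
```

View pics/w2c.png

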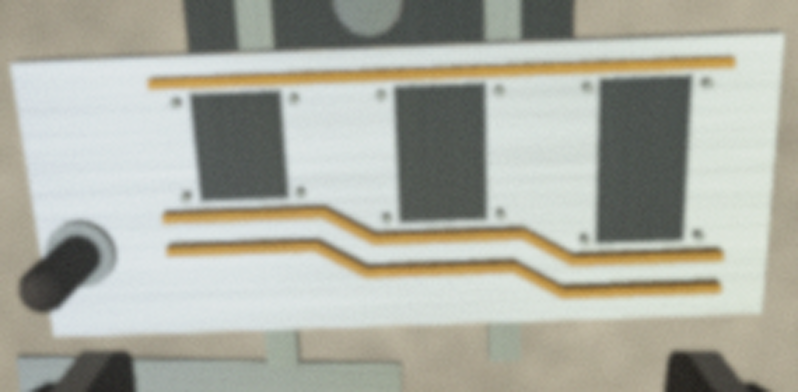

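Call:
move_arm --motion '[[85,[-0.1,0,0],-1.4],[85,[-0.2,0,0],-2.8],[85,[-0.3,0,0],-4.2],[85,[-0.4,0,0],-5.6],[85,[-0.5,0,0],-7],[85,[-0.6,0,0],-8.4],[85,[-0.7,0,0],-9.8],[85,[-0.8,0,0],-11.2],[85,[-1,0,0],-12.6],[85,[-1.2,0,0],-14]]'

```text
clock: 3.45
eef_pos: [0.5, 0.0075, 0.2503]
tool_rot: [0.737, 0.676, 0.002, -0.002]
ft_force: [-0.1, -0.5, 0.5]
grip_width: 0.0854
```

Call:
move_arm --motion '[[85,[0,0,0],-1.4],[85,[0,0,0],-2.8],[85,[0,0,0],-4.2],[85,[0,0,0],-5.6],[85,[0,0,0],-7],[85,[0,0,0],-8.4],[85,[0,0,0],-9.8],[85,[0,0,0],-11.2],[85,[0,0,0],-12.6],[85,[0,0,0],-14]]'

```text
clock: 4.45
eef_pos: [0.5003, 0.0075, 0.2504]
tool_rot: [0.095, 0.995, 0.003, -0.0]
ft_force: [0.1, -0.2, -0.4]
grip_width: 0.0846
```

```bash
python3 - <<'E'
from h import *
st();print(togo([.51,0,.25],np.pi/2)); p,r=pose(); print(r[1,1])
E
```

```text
t 4.45 p [0.5003 0.0075 0.2504] yawY 79.09 tilt [-1.e-04  6.e-03 -1.e+00] F [ 0.1 -0.2 -0.4] w 84.6 q [0.01 0.23 0.05 1.38 0.01 0.2 ]
[array([-0.219, -0.111,  0.007]), -1.818]
0.9819137651756665
```

Call:
move_arm --motion '[[85,[0,0,0],-1.2],[85,[0,0,0],-2.37],[85,[0,0,0],-2.37],[85,[0,0,0],-2.37],[85,[0,0,0],-2.37],[85,[0,0,0],-2.37],[85,[0,0,0],-2.37],[85,[0,0,0],-2.37],[85,[0,0,0],-2.37],[85,[0,0,0],-2.37]]'

```text
clock: 5.45
eef_pos: [0.5005, 0.0101, 0.2503]
tool_rot: [-0.028, 1.0, 0.003, 0.0]
ft_force: [-0.0, 0.4, -0.3]
grip_width: 0.0849
```

```bash
python3 - <<'E'
from h import *
st();c=cam("wrist");cv2.imwrite("pics/w3.png",c["img"]);np.save("w3.npy",c,allow_pickle=True)
E
```

```text
t 5.45 p [0.5005 0.0101 0.2503] yawY 93.2 tilt [-1.0e-04  6.8e-03 -1.0e+00] F [-0.   0.4 -0.3] w 84.9 q [ 0.02  0.23  0.05  1.38  0.01 -0.04]
```

View pics/w3.png

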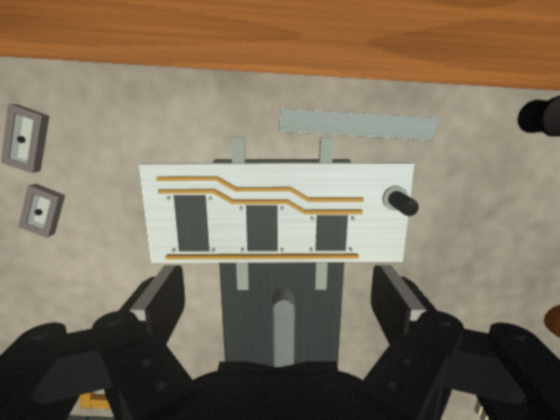

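```bash
python3 - <<'E'
from h import *
c=np.load("w3.npy",allow_pickle=True).item()
r=dark(c,170,193,350,253,th=140)
r.sort(key=lambda t:t[0][0])
for t in r: print(t[0],t[1],t[2],t[3])
for z in (.045,.05,.055):
    P=[onplane(c,t[0],z) for t in r]
    # corners dims
    dd=P[-1]-P[0]
    print(z,np.linalg.norm(dd)*1000,np.degrees(np.arctan2(dd[0],dd[1])),[p.round(4)[:2] for p in P])
hsv=cv2.cvtColor(c["img"],cv2.COLOR_BGR2HSV)
m=cv2.inRange(hsv,(8,90,60),(28,255,255));m[:155]=0;m[270:]=0
n,l,s,ce=cv2.connectedComponentsWithStats(m)
for i in range(1,n):
    if s[i,4]>50: print(i,s[i],ce[i].round(1))
    if s[i,4]>50:
        for x in range(s[i,0],s[i,0]+s[i,2],12):
            yy=np.nonzero(l[:,x]==i)[0]; print((x,yy.min(),yy.max()),end=" ")
        print()
crop(c,130,150,425,275,2.7,"w3c.png")
E
```

```text
[191.13496017 222.52433395] [57.07330322 31.46348953] 86.18592071533203 1735
[261.5 227.5] [45. 31.] 90.0 1410
[331.5 232.5] [35. 31.] 90.0 1092
0.045 162.2976482837573 1.2370971605640517 [array([ 0.5481, -0.0845]), array([ 0.5498, -0.0036]), array([0.5516, 0.0778])]
0.05 159.96901973581242 1.2370971605640662 [array([ 0.5464, -0.0832]), array([ 0.548 , -0.0035]), array([0.5498, 0.0767])]
0.055 157.6403911878676 1.2370971605640404 [array([ 0.5446, -0.0819]), array([ 0.5463, -0.0034]), array([0.548 , 0.0757])]
1 [157 177 206  25 757] [261.1 188.8]
(157, np.int64(178), np.int64(179)) (169, np.int64(177), np.int64(180)) (181, np.int64(177), np.int64(180)) (193, np.int64(177), np.int64(179)) (205, np.int64(177), np.int64(179)) (217, np.int64(177), np.int64(180)) (229, np.int64(184), np.int64(187)) (241, np.int64(188), np.int64(190)) (253, np.int64(188), np.int64(190)) (265, np.int64(188), np.int64(190)) (277, np.int64(187), np.int64(190)) (289, np.int64(187), np.int64(190)) (301, np.int64(194), np.int64(197)) (313, np.int64(198), np.int64(201)) (325, np.int64(198), np.int64(201)) (337, np
[... 665 characters left out ...]
p.int64(214)) (338, np.int64(210), np.int64(213)) (350, np.int64(210), np.int64(213)) 
3 [166 254 192   5 824] [262.3 256.1]
(166, np.int64(256), np.int64(258)) (178, np.int64(255), np.int64(258)) (190, np.int64(255), np.int64(258)) (202, np.int64(255), np.int64(258)) (214, np.int64(255), np.int64(258)) (226, np.int64(254), np.int64(258)) (238, np.int64(254), np.int64(258)) (250, np.int64(255), np.int64(258)) (262, np.int64(255), np.int64(258)) (274, np.int64(255), np.int64(258)) (286, np.int64(254), np.int64(258)) (298, np.int64(254), np.int64(258)) (310, np.int64(254), np.int64(258)) (322, np.int64(254), np.int64(257)) (334, np.int64(254), np.int64(257)) (346, np.int64(254), np.int64(257))
```

View pics/w3c.png

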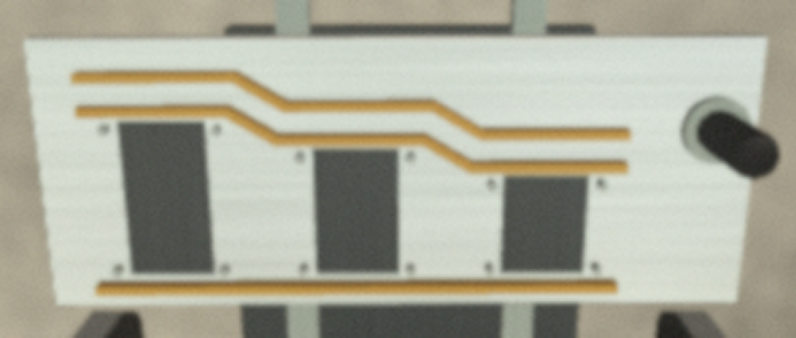

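```bash
python3 - <<'E'
from h import *
w=[np.load(f"w{i}.npy",allow_pickle=True).item() for i in (1,2,3)]
M=[(248,176),(519,194),(39,212)];L=[(254,243),(509,261),(22,139)]
for P in (M,L):
    d=[dot(c,*p,w=8,th=75) for c,p in zip(w,P)];print(np.round(d,1))
    o=list(zip(w,d))
    for s in ([0,1],[0,2],[1,2],[0,1,2]): print(s,(tri([o[i] for i in s])*1000).round(1))
# plate via w2,w3 nests
o=[(w[1],(220.0,191.6)),(w[2],(331.5,232.5))];print((tri(o)*1000).round(1))
o=[(w[1],(364.3,196.5)),(w[2],(191.1,222.5))];print((tri(o)*1000).round(1))
for uv1,uv2 in [((164,231),(392,199)),((148,240),(406,204))]:
    print("knob base/top",(tri([(w[1],uv1),(w[2],uv2)])*1000).round(1))
print(w[0]["C"],w[1]["C"],w[2]["C"])
E
```

```text
[[247.2 175.9]
 [519.3 194.1]
 [ 37.8 211.6]]
[0, 1] [ 550.6 -272.    25.7]
[0, 2] [ 550.6 -271.9   25.6]
[1, 2] [ 550.8 -271.9   25.5]
[0, 1, 2] [ 550.7 -271.9   25.6]
[[253.4 244. ]
 [508.7 260.2]
 [ 20.7 139. ]]
[0, 1] [ 466.1 -278.2   25.7]
[0, 2] [ 466.1 -278.    25.5]
[1, 2] [ 466.3 -278.    25.6]
[0, 1, 2] [ 466.1 -278.1   25.6]
[551.5  77.4  45.2]
[548.6 -85.1  43.4]
knob base/top [506.3 139.8  52.6]
knob base/top [505.2 146.7  77.7]
[ 0.61380805 -0.30690175  0.39186383] [0.63061263 0.01180624 0.39398326] [0.42839502 0.0055769  0.39348333]
```

```bash
python3 - <<'E'
from h import *
print(togo([.509,-.390,.15],np.radians(102.6)))
E
```

```text
[array([ 0.278, -8.013,  1.952]), -1.566]
```

Call:
move_arm --motion '[[85,[0,-0.8,0],0],[85,[0,-1.8,0],-0.3],[85,[0.1,-2.8,0.3],-0.6],[85,[0.1,-3.8,0.6],-0.9],[70,[0.2,-4.8,0.9],-1.2],[60,[0.28,-5.7,1.2],-1.57],[60,[0.28,-6.5,1.5],-1.57],[60,[0.28,-7.3,1.8],-1.57],[60,[0.28,-8.0,1.95],-1.57],[60,[0.28,-8.0,1.95],-1.57]]'

```text
clock: 6.5
eef_pos: [0.5074, -0.3934, 0.1472]
tool_rot: [-0.107, 0.994, 0.004, -0.001]
ft_force: [-0.3, 1.1, -1.3]
grip_width: 0.06
```

```bash
python3 - <<'E'
from h import *
st();c=cam("wrist");cv2.imwrite("pics/w4.png",c["img"]);np.save("w4.npy",c,allow_pickle=True)
print(togo([.509,-.390,.03],np.radians(102.6)), proj(c,[.509,-.390,.0256]))
E
```

```text
t 6.5 p [ 0.5074 -0.3934  0.1472] yawY 102.32 tilt [-0.0026  0.0072 -1.    ] F [-0.3  1.1 -1.3] w 60.0 q [-0.66  0.57  0.28  1.29  0.   -0.88]
[array([-2.900e-02, -2.000e-03,  2.364e+00]), -0.03] [279.12654571 208.74525907]
```

View pics/w4.png

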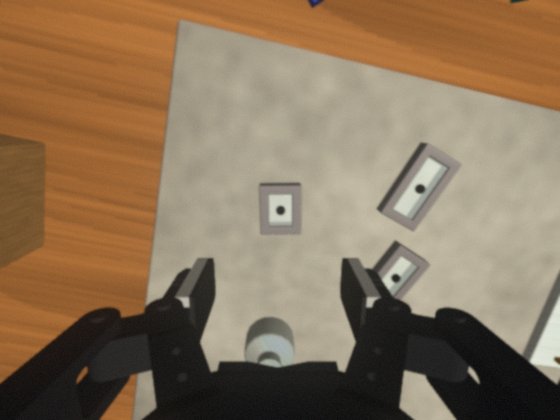

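Call:
move_arm --motion '[[55,[0,0,0.3],0],[55,[0,0,0.7],0],[55,[0,0,1.1],0],[55,[0,0,1.5],0],[55,[0,0,1.9],0],[55,[0,0,2.2],0],[55,[0,0,2.3],0],[55,[0,0,2.4],0],[55,[0,0,2.4],0],[55,[0,0,2.4],0]]'

```text
clock: 7.55
eef_pos: [0.5094, -0.3888, 0.0312]
tool_rot: [-0.11, 0.994, 0.003, 0.001]
ft_force: [0.0, 0.1, 0.5]
grip_width: 0.0549
```

```bash
python3 - <<'E'
from h import *
st();print(togo([.509,-.390,.0135],np.radians(102.6)));c=cam("wrist");cv2.imwrite("pics/w5.png",c["img"])
E
```

```text
t 7.55 p [ 0.5094 -0.3888  0.0312] yawY 102.63 tilt [ 0.0012  0.0058 -1.    ] F [0.  0.1 0.5] w 54.9 q [-0.65  0.66  0.12  1.03  0.01 -0.87]
[array([ 0.014, -0.023,  0.353]), 0.006]
```

View pics/w5.png

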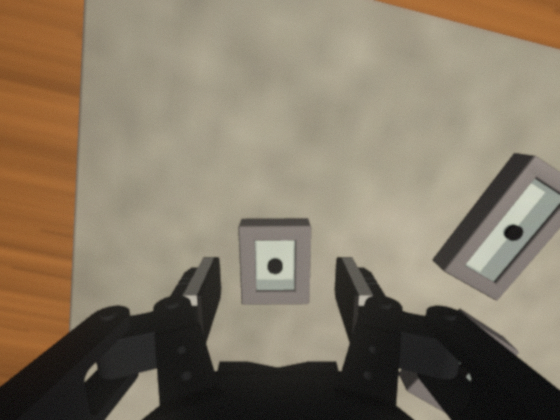

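Call:
move_arm --motion '[[52,[0,0,0.03],0],[52,[0,0,0.06],0],[52,[0,0,0.09],0],[52,[0,0,0.12],0],[52,[0,0,0.15],0],[52,[0,0,0.17],0],[52,[0,0,0.19],0],[52,[0,0,0.21],0],[52,[0,0,0.22],0],[52,[0,0,0.22],0]]'

```text
clock: 8.6
eef_pos: [0.5087, -0.3886, 0.019]
tool_rot: [-0.11, 0.994, 0.003, 0.0]
ft_force: [0.4, -0.1, -0.3]
grip_width: 0.0515
```

Call:
move_arm --motion '[[52,[0,0,0.01],0],[52,[0,0,0.02],0],[52,[0,0,0.03],0],[52,[0,0,0.04],0],[52,[0,0,0.05],0],[52,[0,0,0.06],0],[52,[0,0,0.07],0],[52,[0,0,0.08],0],[52,[0,0,0.08],0],[52,[0,0,0.08],0]]'

```text
clock: 9.6
eef_pos: [0.5088, -0.3886, 0.0151]
tool_rot: [-0.11, 0.994, 0.003, 0.0]
ft_force: [-0.4, -0.2, -0.2]
grip_width: 0.0519
```

Call:
move_arm --motion '[[52,[0,0,0.02],0],[52,[0,0,0.04],0],[52,[0,0,0.06],0],[34,[0,0,0.06],0],[30,[0,0,0.06],0],[30,[0,0,0.06],0],[30,[0,0,0.06],0],[30,[0,0,0.06],0],[30,[0,0,0.06],0],[30,[0,0,0.06],0]]'

```text
clock: 10.6
eef_pos: [0.5089, -0.3887, 0.0123]
tool_rot: [-0.11, 0.994, 0.003, 0.0]
ft_force: [0.7, -0.3, 2.4]
grip_width: 0.0346
```

```bash
python3 - <<'E'
from h import *
st();c=cam("wrist");cv2.imwrite("pics/w6.png",c["img"])
E
```

```text
t 10.6 p [ 0.5089 -0.3887  0.0123] yawY 102.61 tilt [ 2.0e-04  6.5e-03 -1.0e+00] F [ 0.7 -0.3  2.4] w 34.6 q [-0.65  0.68  0.1   1.    0.01 -0.87]
```

View pics/w6.png

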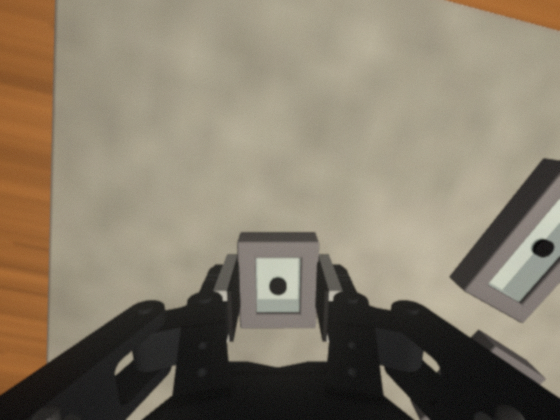

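Call:
move_arm --motion '[[30,[0,0,-0.1],0],[30,[0,0,-0.3],0],[30,[0,0,-0.7],0],[30,[0,0,-1.2],0],[30,[0,0,-1.7],0],[30,[0,0,-2.2],0],[30,[0,0,-2.4],0],[30,[0,0,-2.4],0],[30,[0,0,-2.4],0],[30,[0,0,-2.4],0]]'

```text
clock: 11.65
eef_pos: [0.5078, -0.3886, 0.1302]
tool_rot: [-0.11, 0.994, 0.005, -0.001]
ft_force: [0.0, 0.9, -0.7]
grip_width: 0.0345
```

```bash
cat >> h.py <<'E'
def indot(c,u,v,zt):
    """dot pixel in tool frame plane (tool z coord zt rel TCP)"""
E
python3 - <<'E'
from h import *
st();c=cam("wrist");cv2.imwrite("pics/w7.png",c["img"]);p,r=pose()
d=dot(c,278,286,w=15,th=50);print(d)
for h in (.0103,.0133): print((r.T@(onplane(c,d,p[2]+h)-p)*1000).round(2))
print(togo([.5515,.0772,.13],np.radians(93.3)))
E
```

```text
t 11.65 p [ 0.5078 -0.3886  0.1302] yawY 102.61 tilt [-0.0029  0.0089 -1.    ] F [ 0.   0.9 -0.7] w 34.5 q [-0.66  0.58  0.25  1.25  0.01 -0.88]
(np.float64(277.43187660668383), np.float64(285.80132207124495))
[ -2.51   0.62 -10.3 ]
[ -0.83   0.62 -13.3 ]
[array([-2.886,  8.901,  0.084]), 1.552]
```

Call:
move_arm --motion '[[30,[-0.3,0.6,0],0.2],[30,[-0.7,1.5,0],0.4],[30,[-1.1,2.5,0],0.6],[30,[-1.5,3.5,0],0.8],[30,[-1.9,4.5,0.05],1.0],[30,[-2.2,5.6,0.08],1.2],[30,[-2.5,6.7,0.08],1.4],[30,[-2.7,7.7,0.08],1.55],[30,[-2.87,8.5,0.08],1.55],[30,[-2.87,8.9,0.08],1.55]]'

```text
clock: 12.7
eef_pos: [0.5509, 0.0792, 0.1301]
tool_rot: [-0.03, 1.0, 0.004, -0.001]
ft_force: [1.0, -0.1, -0.2]
grip_width: 0.0338
```

```bash
python3 - <<'E'
from h import *
st();c=cam("wrist");cv2.imwrite("pics/w8.png",c["img"]);np.save("w8.npy",c,allow_pickle=True)
print(togo([.5507,.0772,.09],np.radians(93.3)))
E
```

```text
t 12.7 p [0.5509 0.0792 0.1301] yawY 93.43 tilt [-0.0017  0.0072 -1.    ] F [ 1.  -0.1 -0.2] w 33.8 q [ 0.14  0.41 -0.02  1.14  0.01  0.08]
[array([-0.008, -0.15 ,  0.802]), 0.072]
```

View pics/w8.png

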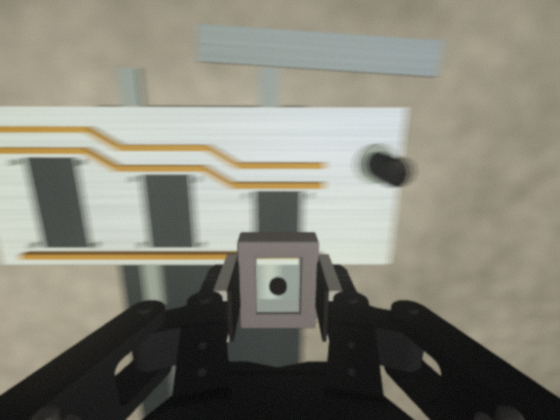

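Call:
move_arm --motion '[[30,[0,0,0.1],0],[30,[0,0,0.2],0],[30,[0,0,0.3],0],[30,[0,0,0.4],0],[30,[0,0,0.4],0],[30,[0,0,0.4],0],[30,[0,0,0.4],0],[30,[0,0,0.4],0],[30,[0,0,0.4],0],[30,[0,0,0.4],0]]'

```text
clock: 13.75
eef_pos: [0.5518, 0.0764, 0.1114]
tool_rot: [-0.029, 1.0, 0.003, 0.0]
ft_force: [-0.0, -0.2, -0.7]
grip_width: 0.0343
```

```bash
python3 - <<'E'
from h import *
st();c=cam("wrist");cv2.imwrite("pics/w9.png",c["img"]);np.save("w9.npy",c,allow_pickle=True)
print(togo([.5507,.0772,.09],np.radians(93.3)))
E
```

```text
t 13.75 p [0.5518 0.0764 0.1114] yawY 93.32 tilt [ 3.0e-04  6.8e-03 -1.0e+00] F [-0.  -0.2 -0.7] w 34.3 q [ 0.13  0.43 -0.05  1.09  0.01  0.08]
[array([0.019, 0.013, 0.428]), 0.003]
```

View pics/w9.png

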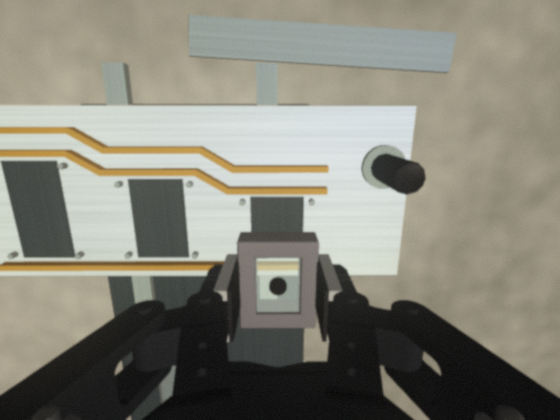

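```bash
python3 - <<'E'
from h import *
c=np.load("w9.npy",allow_pickle=True).item()
g=cv2.cvtColor(c["img"],cv2.COLOR_BGR2GRAY)
for row in (205,215,225):
    l=g[row,225:330].astype(int); i=np.nonzero(l<150)[0]+225; print(row,i.min(),i.max())
col=g[185:215,275].astype(int);print(col)
t=np.radians(93.3-90);ux=np.array([np.cos(t),np.sin(t)]);uy=np.array([-np.sin(t),np.cos(t)])
for z in (.044,.046,.048,.05):
    a=onplane(c,(251.3,215),z);b=onplane(c,(302.7,215),z);f=onplane(c,(277,197),z)
    print(z,np.linalg.norm(a-b)*1e3,((a+b)/2)[:2].round(4), "front",f[:2].round(4),"centre",(f[:2]+.022*ux).round(4))
crop(c,225,180,335,300,6,"w9c.png")
E
```

```text
205 251 303
215 251 302
225 251 302
[195 160 127 130 149 152 154 158 164 183 189 165 118  85  85  82  83  79
  85  86  77  81  83  83  82  81  78  80  82  79]
0.044 35.45765906864717 [0.5434 0.0766] front [0.5306 0.0759] centre [0.5526 0.0771]
0.046 35.12089680478713 [0.5428 0.0766] front [0.5301 0.0758] centre [0.5521 0.0771]
0.048 34.78413454092709 [0.5422 0.0765] front [0.5297 0.0758] centre [0.5516 0.0771]
0.05 34.44737227706705 [0.5416 0.0765] front [0.5292 0.0758] centre [0.5511 0.077 ]
```

View pics/w9c.png

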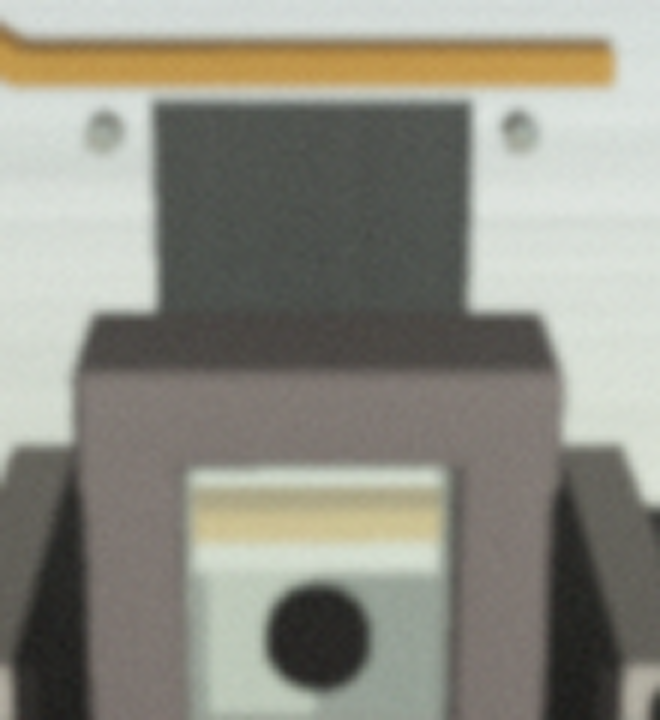

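Call:
move_arm --motion '[[30,[0.01,0.01,0.2],0],[30,[0.01,0.01,0.4],0],[30,[0.01,0.01,0.6],0],[30,[0.01,0.01,0.8],0],[30,[0.01,0.01,0.9],0],[30,[0.01,0.01,0.98],0],[30,[0.01,0.01,1.02],0],[30,[0.01,0.01,1.04],0],[30,[0.01,0.01,1.04],0],[30,[0.01,0.01,1.04],0]]'

```text
clock: 14.8
eef_pos: [0.5514, 0.0772, 0.0596]
tool_rot: [-0.029, 1.0, 0.003, 0.0]
ft_force: [-0.5, 0.5, -0.5]
grip_width: 0.0345
```

```bash
python3 - <<'E'
from h import *
st();c=cam("wrist");cv2.imwrite("pics/w10.png",c["img"]);
print(togo([.551,.077,.046],np.radians(93.3)))
E
```

```text
t 14.8 p [0.5514 0.0772 0.0596] yawY 93.31 tilt [ 6.0e-04  6.9e-03 -1.0e+00] F [-0.5  0.5 -0.5] w 34.5 q [ 0.14  0.48 -0.12  0.97  0.01  0.08]
[array([ 0.009, -0.006,  0.273]), 0.002]
```

View pics/w10.png

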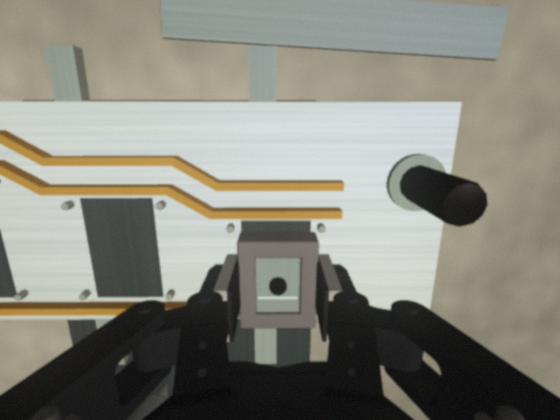

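Call:
move_arm --motion '[[30,[0,0,0.02],0],[30,[0,0,0.04],0],[30,[0,0,0.06],0],[30,[0,0,0.08],0],[30,[0,0,0.1],0],[30,[0,0,0.12],0],[30,[0,0,0.14],0],[30,[0,0,0.16],0],[30,[0,0,0.17],0],[30,[0,0,0.17],0]]'

```text
clock: 15.85
eef_pos: [0.551, 0.0772, 0.0506]
tool_rot: [-0.029, 1.0, 0.003, -0.0]
ft_force: [-0.3, 0.1, -1.1]
grip_width: 0.0342
```

Call:
move_arm --motion '[[30,[0,0,0.01],0],[30,[0,0,0.02],0],[30,[0,0,0.03],0],[30,[0,0,0.04],0],[30,[0,0,0.05],0],[30,[0,0,0.06],0],[30,[0,0,0.07],0],[30,[0,0,0.07],0],[30,[0,0,0.07],0],[30,[0,0,0.07],0]]'

```text
clock: 16.85
eef_pos: [0.5512, 0.0773, 0.0473]
tool_rot: [-0.029, 1.0, 0.003, 0.0]
ft_force: [-0.1, -0.9, 0.1]
grip_width: 0.0344
```

```bash
python3 - <<'E'
from h import *
st();c=cam("wrist");cv2.imwrite("pics/w11.png",c["img"]);
E
```

```text
t 16.85 p [0.5512 0.0773 0.0473] yawY 93.31 tilt [-0.      0.0068 -1.    ] F [-0.1 -0.9  0.1] w 34.4 q [ 0.14  0.49 -0.13  0.94  0.01  0.08]
```

View pics/w11.png

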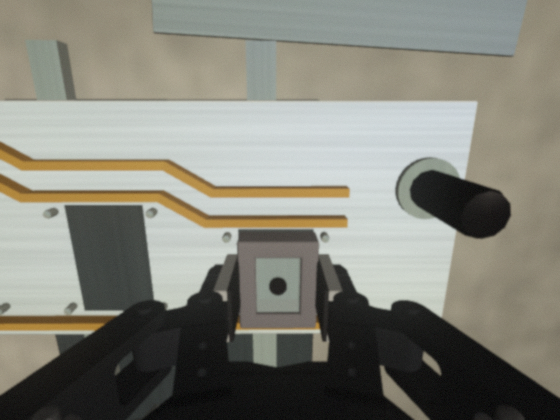

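Call:
move_arm --motion '[[30,[0,0,0.01],0],[30,[0,0,0.02],0],[30,[0,0,0.03],0],[30,[0,0,0.04],0],[30,[0,0,0.05],0],[30,[0,0,0.05],0],[30,[0,0,0.05],0],[30,[0,0,0.05],0],[30,[0,0,0.05],0],[30,[0,0,0.05],0]]'

```text
clock: 17.9
eef_pos: [0.5517, 0.0773, 0.0462]
tool_rot: [-0.029, 1.0, 0.003, 0.001]
ft_force: [-2.0, 0.1, 7.9]
grip_width: 0.0341
```

Call:
move_arm --motion '[[36,[0,0,-0.01],0],[44,[0,0,-0.01],0],[52,[0,0,-0.01],0],[52,[0,0,-0.01],0],[52,[0,0,-0.3],0],[52,[0,0,-0.6],0],[52,[0,0,-1.0],0],[52,[0,0,-1.4],0],[52,[0,0,-1.8],0],[52,[0,0,-1.8],0]]'

```text
clock: 18.9
eef_pos: [0.5532, 0.077, 0.1376]
tool_rot: [-0.029, 1.0, 0.004, 0.003]
ft_force: [0.6, 0.0, -0.1]
grip_width: 0.0521
```

```bash
python3 - <<'E'
from h import *
st();c=cam("wrist");cv2.imwrite("pics/w12.png",c["img"]);
E
```

```text
t 18.9 p [0.5532 0.077  0.1376] yawY 93.32 tilt [ 0.0056  0.0075 -1.    ] F [ 0.6  0.  -0.1] w 52.1 q [ 0.13  0.41 -0.01  1.15  0.01  0.08]
```

View pics/w12.png

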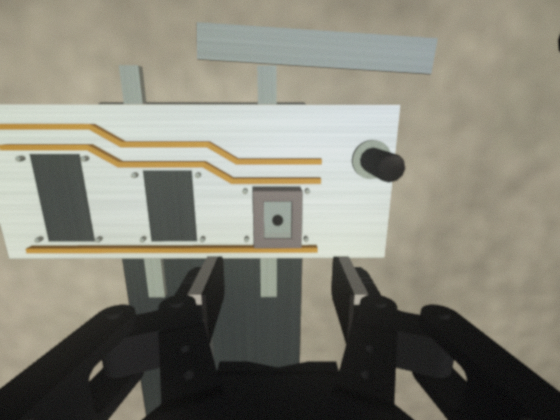

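```bash
python3 - <<'E'
from h import *
st();print(togo([.55,-.272,.13],np.radians(69.3)))
E
```

```text
t 18.95 p [0.5522 0.0768 0.1359] yawY 93.31 tilt [ 0.0029  0.0072 -1.    ] F [ 0.3  0.4 -0.6] w 52.3 q [ 0.13  0.41 -0.01  1.15  0.01  0.08]
[array([ 0.447, -6.963,  0.067]), 4.002]
```

Call:
move_arm --motion '[[52,[0.05,-0.6,0],0.4],[52,[0.1,-1.5,0],0.9],[52,[0.15,-2.5,0],1.4],[52,[0.2,-3.5,0],1.9],[52,[0.25,-4.5,0.05],2.4],[52,[0.3,-5.5,0.06],3.0],[52,[0.4,-6.4,0.06],3.6],[52,[0.45,-6.9,0.06],4.0],[52,[0.45,-6.96,0.06],4.0],[52,[0.45,-6.96,0.06],4.0]]'

```text
clock: 19.95
eef_pos: [0.5478, -0.2722, 0.1276]
tool_rot: [0.18, 0.984, 0.004, -0.002]
ft_force: [-0.0, 0.8, 0.4]
grip_width: 0.0523
```

Call:
move_arm --motion '[[52,[0,0,0.1],0],[52,[0,0,0.3],0],[52,[0,0,0.5],0],[52,[0,0,0.7],0],[52,[0,0,0.8],0],[52,[0,0,0.8],0],[52,[0,0,0.8],0],[52,[0,0,0.8],0],[52,[0,0,0.8],0],[52,[0,0,0.8],0]]'

```text
clock: 20.95
eef_pos: [0.549, -0.272, 0.0899]
tool_rot: [0.18, 0.984, 0.003, -0.0]
ft_force: [0.0, 0.3, -0.5]
grip_width: 0.052
```

```bash
python3 - <<'E'
from h import *
st();c=cam("wrist");cv2.imwrite("pics/w13.png",c["img"]);np.save("w13.npy",c,allow_pickle=True)
print(togo([.5507,-.2719,.0123],np.radians(69.3)),proj(c,[.5507,-.2719,.0256]))
E
```

```text
t 20.95 p [ 0.549  -0.272   0.0899] yawY 69.31 tilt [ 7.0e-04  6.3e-03 -1.0e+00] F [ 0.   0.3 -0.5] w 52.0 q [-0.46  0.55  0.09  1.12  0.01 -0.1 ]
[array([-0.036,  0.003,  1.549]), 0.0] [277.47731255 230.5128094 ]
```

View pics/w13.png

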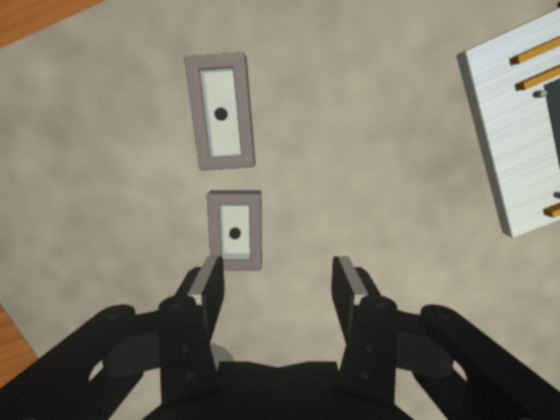

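```bash
python3 - <<'E'
from h import *
c=np.load("w13.npy",allow_pickle=True).item()
print(proj(c,[.4661,-.2781,.0256]))
d=c["img"].copy()
P=[(235,233),(221,114)]
print([(onplane(c,dot(c,*p,w=14,th=60),.0256)*1000).round(1) for p in P])
def edge(c,x0,x1,y,z=None): pass
g=cv2.cvtColor(c["img"],cv2.COLOR_BGR2GRAY).astype(int)
# pane orientation: bright pane
for (u,v),w,h in zip(P,(26,26),(40,58)):
    L=g[v-h:v+h,u-w:u+w]; m=(L>188).astype(np.uint8)
    n,l,s,ce=cv2.connectedComponentsWithStats(m); i=1+np.argmax(s[1:,4])
    k,_=cv2.findContours((l==i).astype(np.uint8),cv2.RETR_EXTERNAL,cv2.CHAIN_APPROX_NONE)
    pts=np.array([onplane(c,(q[0][0]+u-w,q[0][1]+v-h),.0256)[:2]*1000 for q in k[0]],np.float32)
    print(cv2.minAreaRect(pts),s[i])
# side edges of frame medium
for row in (205,215,225,235,245,255): print(row,g[row,200:275:1][:20],g[row,250:275])
E
```

```text
[220.00533104 113.67196402]
[array([ 541.8, -300.2,   25.6]), array([ 466.2, -277.8,   25.6])]
((539.7354736328125, -298.5378723144531), (16.341724395751953, 32.032779693603516), 69.15396118164062) [ 14  14  26  45 876]
((466.8784484863281, -277.04473876953125), (16.5244197845459, 48.267276763916016), 72.80264282226562) [  10   16   34   83 1926]
205 [160 161 163 160 161 160 149 128 122 121 120 121 123 121 121 118 125 116
 113 118] [116 121 121 124 121 124 124 121 123 114 106 123 151 163 166 165 165 168
 169 167 167 169 167 169 166]
215 [166 163 166 165 163 163 155 137 120 118 121 122 123 122 122 123 119 122
 112 117] [126 121 125 125 124 124 122 121 120 119 110 125 148 158 162 162 162 164
 160 164 163 162 161 162 162]
225 [162 164 164 164 166 164 162 151 130 117 118 120 120 123 122 122 120 119
 117 116] [123 122 119 120 121 121 121 119 118 116 114 127 147 161 164 161 167 162
 160 162 163 160 162 163 161]
235 [155 153 156 155 157 156 156 154 140 128 118 122 119 122 120 119 121 120
 119 110] [118 118 120 120 121 119 120 121 121 118 111 121 148 163 166 168 166 164
 166 164 165 163 163 161 160]
245 [153 153 159 153 156 158 156 154 142 124 114 119 120 119 117 119 120 118
 121 117] [127 119 118 122 119 120 121 122 120 118 111 119 147 162 163 163 165 163
 165 163 165 161 161 164 163]
255 [158 155 156 160 157 155 154 150 146 135 120 110 111 114 113 113 114 108
 107 103] [121 118 120 122 121 121 121 123 123 117 109 110 137 159 165 168 163 160
 161 165 164 162 160 163 160]
```

```bash
python3 - <<'E'
from h import *
print(togo([.5418,-.3002,.0123],np.radians(69.3)))
E
```

```text
[array([-0.069, -0.589,  1.545]), 0.0]
```

Call:
move_arm --motion '[[55,[-0.03,-0.3,0],0],[55,[-0.07,-0.59,0.1],0],[55,[-0.07,-0.59,0.3],0],[55,[-0.07,-0.59,0.5],0],[55,[-0.07,-0.59,0.7],0],[55,[-0.07,-0.59,0.8],0],[55,[-0.07,-0.59,0.8],0],[55,[-0.07,-0.59,0.8],0],[55,[-0.07,-0.59,0.8],0],[55,[-0.07,-0.59,0.8],0]]'

```text
clock: 22.0
eef_pos: [0.5421, -0.3004, 0.0498]
tool_rot: [0.179, 0.984, 0.003, -0.0]
ft_force: [-0.1, -0.0, 0.1]
grip_width: 0.0548
```

```bash
python3 - <<'E'
from h import *
st();c=cam("wrist");cv2.imwrite("pics/w14.png",c["img"]);np.save("w14.npy",c,allow_pickle=True)
print(togo([.5418,-.3002,.0123],np.radians(69.3)),proj(c,[.5418,-.3002,.0256]))
E
```

```text
t 22.0 p [ 0.5421 -0.3004  0.0498] yawY 69.33 tilt [ 9.0e-04  6.2e-03 -1.0e+00] F [-0.1 -0.   0.1] w 54.8 q [-0.51  0.6   0.07  1.04  0.01 -0.15]
[array([ 0.004, -0.003,  0.75 ]), 0.004] [276.91020417 251.06794146]
```

View pics/w14.png

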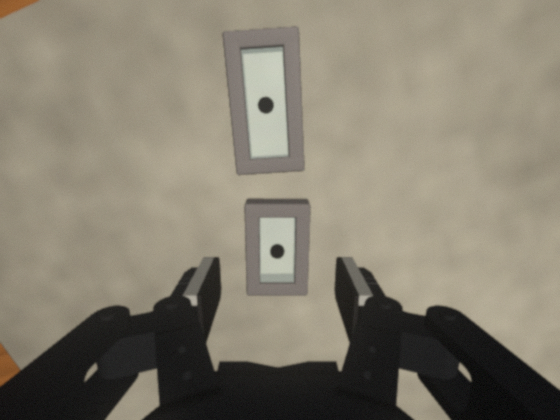

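Medium frame's dot is at (277,251), as predicted and aligned with the jaws. Descend and grip.

Call:
move_arm --motion '[[54,[0,0,0.15],0],[52,[0,0,0.3],0],[52,[0,0,0.45],0],[52,[0,0,0.58],0],[52,[0,0,0.66],0],[52,[0,0,0.71],0],[52,[0,0,0.74],0],[52,[0,0,0.745],0],[52,[0,0,0.745],0],[40,[0,0,0.745],0]]'

```text
clock: 23.05
eef_pos: [0.5419, -0.3002, 0.0123]
tool_rot: [0.18, 0.984, 0.003, -0.0]
ft_force: [-0.0, 0.3, -0.8]
grip_width: 0.0404
```

Call:
move_arm --motion '[[30,[0,0,0],0],[30,[0,0,0],0],[30,[0,0,0],0],[30,[0,0,0],0],[30,[0,0,-0.1],0],[30,[0,0,-0.4],0],[30,[0,0,-0.9],0],[30,[0,0,-1.4],0],[30,[0,0,-1.9],0],[30,[0,0,-2.1],0]]'

```text
clock: 24.05
eef_pos: [0.5426, -0.3013, 0.1194]
tool_rot: [0.18, 0.984, 0.003, 0.001]
ft_force: [-0.2, -0.9, -0.4]
grip_width: 0.0347
```

```bash
python3 - <<'E'
from h import *
st();print(togo([.5495,-.0035,.115],np.radians(93.3)))
E
```

```text
t 24.05 p [ 0.5426 -0.3013  0.1194] yawY 69.31 tilt [ 0.0029  0.0051 -1.    ] F [-0.2 -0.9 -0.4] w 34.7 q [-0.51  0.54  0.16  1.19  0.01 -0.15]
[array([1.976, 5.62 , 0.118]), -3.998]
```

Call:
move_arm --motion '[[30,[0.2,0.5,0],-0.4],[30,[0.4,1.2,0],-0.9],[30,[0.7,2.0,0],-1.4],[30,[1.0,2.9,0],-1.9],[30,[1.3,3.8,0.05],-2.5],[30,[1.6,4.6,0.1],-3.1],[30,[1.85,5.3,0.1],-3.7],[30,[1.98,5.62,0.1],-4.0],[30,[1.98,5.62,0.1],-4.0],[30,[1.98,5.62,0.1],-4.0]]'

```text
clock: 25.05
eef_pos: [0.5477, -0.0027, 0.1132]
tool_rot: [-0.029, 1.0, 0.003, -0.001]
ft_force: [-0.4, -0.0, -0.6]
grip_width: 0.0343
```

Call:
move_arm --motion '[[30,[0,0,0.1],0],[30,[0,0,0.3],0],[30,[0,0,0.5],0],[30,[0,0,0.6],0],[30,[0,0,0.65],0],[30,[0,0,0.65],0],[30,[0,0,0.65],0],[30,[0,0,0.65],0],[30,[0,0,0.65],0],[30,[0,0,0.65],0]]'

```text
clock: 26.05
eef_pos: [0.5485, -0.0026, 0.0818]
tool_rot: [-0.029, 1.0, 0.003, 0.0]
ft_force: [-0.7, -0.1, -1.1]
grip_width: 0.0344
```

```bash
python3 - <<'E'
from h import *
st();c=cam("wrist");cv2.imwrite("pics/w15.png",c["img"]);np.save("w15.npy",c,allow_pickle=True)
p,r=pose();d=dot(c,278,286,w=18,th=50);print(d,(r.T@(onplane(c,d,p[2]+.0133)-p)*1000).round(2))
print(togo([.5499,-.0033,.060],np.radians(93.3)))
E
```

```text
t 26.05 p [ 0.5485 -0.0026  0.0818] yawY 93.32 tilt [ 5.0e-04  6.8e-03 -1.0e+00] F [-0.7 -0.1 -1.1] w 34.4 q [-0.01  0.44 -0.11  1.01  0.01 -0.07]
(np.float64(277.45191594561186), np.float64(283.8679851668727)) [  0.12   0.48 -13.3 ]
[array([-0.028, -0.019,  0.435]), 0.003]
```

View pics/w15.png

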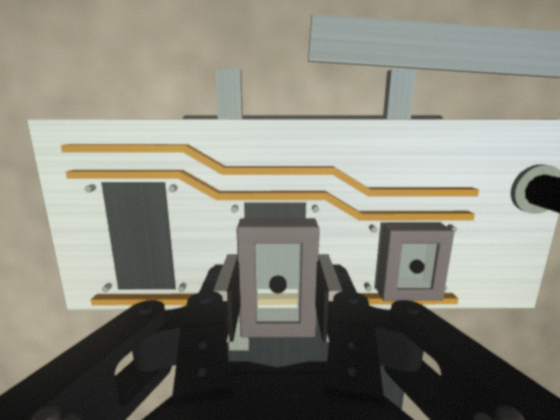

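Call:
move_arm --motion '[[30,[-0.02,-0.01,0.1],0],[30,[-0.04,-0.025,0.2],0],[30,[-0.04,-0.025,0.3],0],[30,[-0.04,-0.025,0.4],0],[30,[-0.04,-0.025,0.48],0],[30,[-0.04,-0.025,0.52],0],[30,[-0.04,-0.025,0.56],0],[30,[-0.04,-0.025,0.58],0],[30,[-0.04,-0.025,0.6],0],[30,[-0.04,-0.025,0.6],0]]'

```text
clock: 27.1
eef_pos: [0.5504, -0.0035, 0.0515]
tool_rot: [-0.029, 1.0, 0.003, 0.0]
ft_force: [-0.4, -0.6, -0.9]
grip_width: 0.0347
```

```bash
python3 - <<'E'
from h import *
st();c=cam("wrist");cv2.imwrite("pics/w16.png",c["img"]);np.save("w15.npy",c,allow_pickle=True)
print(togo([.5506,-.0036,.0455],np.radians(93.3)))
E
```

```text
t 27.1 p [ 0.5504 -0.0035  0.0515] yawY 93.31 tilt [-0.      0.0068 -1.    ] F [-0.4 -0.6 -0.9] w 34.7 q [-0.01  0.48 -0.14  0.95  0.01 -0.07]
[array([-0.004, -0.002,  0.121]), 0.002]
```

View pics/w16.png

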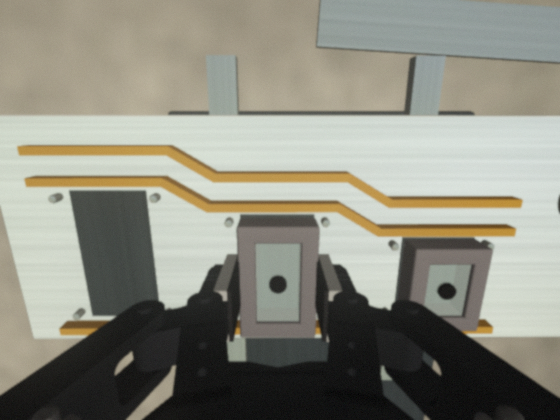

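Between its pins, centred. Lower to contact.

Call:
move_arm --motion '[[30,[0,0,0.02],0],[30,[0,0,0.04],0],[30,[0,0,0.06],0],[30,[0,0,0.08],0],[30,[0,0,0.1],0],[30,[0,0,0.11],0],[30,[0,0,0.12],0],[30,[0,0,0.12],0],[30,[0,0,0.12],0],[30,[0,0,0.12],0]]'

```text
clock: 28.15
eef_pos: [0.5506, -0.0035, 0.0466]
tool_rot: [-0.029, 1.0, 0.003, 0.001]
ft_force: [-1.7, 0.6, 5.3]
grip_width: 0.0345
```

Call:
move_arm --motion '[[36,[0,0,0],0],[44,[0,0,0],0],[52,[0,0,0],0],[52,[0,0,0],0],[52,[0,0,-0.3],0],[52,[0,0,-0.6],0],[52,[0,0,-1.0],0],[52,[0,0,-1.4],0],[52,[0,0,-1.8],0],[52,[0,0,-1.8],0]]'

```text
clock: 29.15
eef_pos: [0.5525, -0.0042, 0.1383]
tool_rot: [-0.029, 1.0, 0.003, 0.003]
ft_force: [0.9, -0.1, -0.4]
grip_width: 0.0521
```

```bash
python3 - <<'E'
from h import *
st();c=cam("wrist");cv2.imwrite("pics/w17.png",c["img"]);np.save("w17.npy",c,allow_pickle=True)
print(togo([.4661,-.278,.09],np.radians(73.2)),proj(c,[.4661,-.278,.0256]))
E
```

```text
t 29.15 p [ 0.5525 -0.0042  0.1383] yawY 93.31 tilt [ 0.0057  0.0067 -1.    ] F [ 0.9 -0.1 -0.4] w 52.1 q [-0.01  0.39 -0.03  1.14  0.01 -0.07]
[array([ 2.024, -5.375,  0.89 ]), 3.352] [-89.04242696  75.33580401]
```

View pics/w17.png

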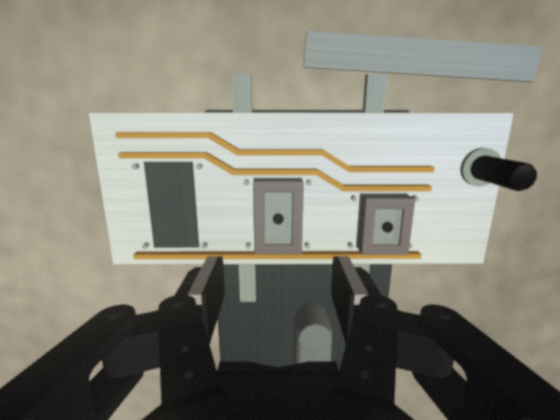

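Short (388,227) and medium (278,219) are seated. Now the long frame.

Call:
move_arm --motion '[[52,[0.2,-0.5,0],0.3],[52,[0.5,-1.2,0],0.7],[52,[0.8,-2.0,0],1.1],[52,[1.1,-2.9,0],1.5],[52,[1.4,-3.8,0.2],2.0],[52,[1.7,-4.6,0.5],2.5],[52,[1.9,-5.2,0.8],3.0],[52,[2.02,-5.37,0.89],3.35],[52,[2.02,-5.37,0.89],3.35],[52,[2.02,-5.37,0.89],3.35]]'

```text
clock: 30.2
eef_pos: [0.465, -0.2767, 0.0887]
tool_rot: [0.145, 0.989, 0.004, -0.001]
ft_force: [-0.2, -0.1, 1.2]
grip_width: 0.0523
```

```bash
python3 - <<'E'
from h import *
st();c=cam("wrist");cv2.imwrite("pics/w18.png",c["img"]);np.save("w18.npy",c,allow_pickle=True)
print(togo([.4661,-.278,.09],np.radians(73.2)),proj(c,[.4661,-.278,.0256]))
E
```

```text
t 30.2 p [ 0.465  -0.2767  0.0887] yawY 73.28 tilt [-8.e-04  8.e-03 -1.e+00] F [-0.2 -0.1  1.2] w 52.3 q [-0.54  0.43 -0.12  1.03  0.01 -0.25]
[array([-0.018, -0.024, -0.015]), 0.022] [275.08761779 231.04175528]
```

View pics/w18.png

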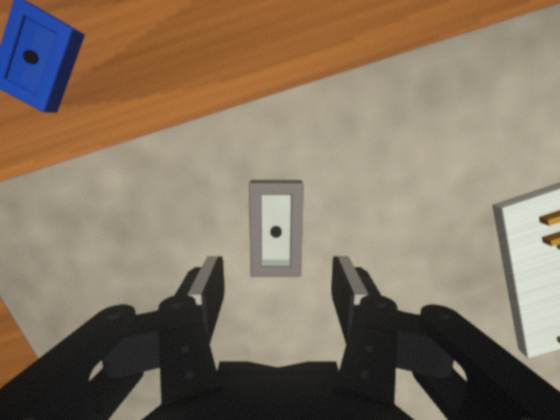

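Call:
move_arm --motion '[[54,[-0.01,-0.02,0.3],0],[54,[-0.01,-0.02,0.7],0],[52,[-0.01,-0.02,1.0],0],[52,[-0.01,-0.02,1.2],0],[52,[-0.01,-0.02,1.35],0],[52,[-0.01,-0.02,1.4],0],[52,[-0.01,-0.02,1.4],0],[52,[-0.01,-0.02,1.4],0],[52,[-0.01,-0.02,1.4],0],[52,[-0.01,-0.02,1.4],0]]'

```text
clock: 31.25
eef_pos: [0.4655, -0.2787, 0.0196]
tool_rot: [0.146, 0.989, 0.003, -0.0]
ft_force: [-0.9, 0.0, 1.0]
grip_width: 0.0517
```

```bash
python3 - <<'E'
from h import *
st();print(togo([.4661,-.278,.0123],np.radians(73.2)))
E
```

```text
t 31.25 p [ 0.4655 -0.2787  0.0196] yawY 73.2 tilt [ 8.0e-04  6.2e-03 -1.0e+00] F [-0.9  0.   1. ] w 51.7 q [-0.54  0.51 -0.2   0.87  0.01 -0.25]
[array([-0.008,  0.015,  0.147]), 0.0]
```

Call:
move_arm --motion '[[52,[0,0,0.05],0],[52,[0,0,0.1],0],[52,[0,0,0.14],0],[52,[0,0,0.145],0],[52,[0,0,0.145],0],[40,[0,0,0.145],0],[30,[0,0,0.145],0],[30,[0,0,0.145],0],[30,[0,0,0.145],0],[30,[0,0,0.145],0]]'

```text
clock: 32.25
eef_pos: [0.4655, -0.2785, 0.0122]
tool_rot: [0.146, 0.989, 0.003, -0.0]
ft_force: [0.2, -0.6, 4.5]
grip_width: 0.0341
```

Call:
move_arm --motion '[[30,[0,0,0],0],[30,[0,0,0],0],[30,[0,0,-0.1],0],[30,[0,0,-0.4],0],[30,[0,0,-0.9],0],[30,[0,0,-1.4],0],[30,[0,0,-1.8],0],[30,[0,0,-2.0],0],[30,[0,0,-2.0],0],[30,[0,0,-2.0],0]]'

```text
clock: 33.25
eef_pos: [0.4647, -0.2786, 0.1109]
tool_rot: [0.146, 0.989, 0.004, -0.001]
ft_force: [0.2, 0.1, -0.2]
grip_width: 0.0347
```

```bash
python3 - <<'E'
from h import *
st();print(togo([.5492,-.0835,.10],np.radians(93.3)))
E
```

```text
t 33.25 p [ 0.4647 -0.2786  0.1109] yawY 73.21 tilt [-0.0014  0.0076 -1.    ] F [ 0.2  0.1 -0.2] w 34.7 q [-0.54  0.41 -0.09  1.08  0.01 -0.25]
[array([-0.492,  4.223,  0.245]), -3.348]
```

Call:
move_arm --motion '[[30,[0,0.4,0],-0.4],[30,[-0.1,1.0,0],-0.8],[30,[-0.2,1.7,0],-1.3],[30,[-0.3,2.4,0],-1.8],[30,[-0.35,3.1,0],-2.3],[30,[-0.4,3.7,0.1],-2.8],[30,[-0.48,4.1,0.2],-3.2],[30,[-0.49,4.22,0.25],-3.35],[30,[-0.49,4.22,0.25],-3.35],[30,[-0.49,4.22,0.25],-3.35]]'

```text
clock: 34.25
eef_pos: [0.5487, -0.0846, 0.0999]
tool_rot: [-0.028, 1.0, 0.003, -0.001]
ft_force: [0.2, 0.6, 0.3]
grip_width: 0.0344
```

Call:
move_arm --motion '[[30,[0,0,0.1],0],[30,[0,0,0.2],0],[30,[0,0,0.3],0],[30,[0,0,0.4],0],[30,[0,0,0.4],0],[30,[0,0,0.4],0],[30,[0,0,0.4],0],[30,[0,0,0.4],0],[30,[0,0,0.4],0],[30,[0,0,0.4],0]]'

```text
clock: 35.25
eef_pos: [0.5497, -0.0838, 0.0808]
tool_rot: [-0.029, 1.0, 0.003, 0.0]
ft_force: [0.2, -0.8, -0.5]
grip_width: 0.0346
```

```bash
python3 - <<'E'
from h import *
st();c=cam("wrist");cv2.imwrite("pics/w19.png",c["img"]);np.save("w19.npy",c,allow_pickle=True)
p,r=pose();d=dot(c,278,286,w=18,th=50);print(d,(r.T@(onplane(c,d,p[2]+.0133)-p)*1000).round(2))
print(togo([.5492,-.0835,.060],np.radians(93.3)))
E
```

```text
t 35.25 p [ 0.5497 -0.0838  0.0808] yawY 93.32 tilt [ 2.0e-04  6.7e-03 -1.0e+00] F [ 0.2 -0.8 -0.5] w 34.6 q [-0.15  0.46 -0.09  1.02  0.01 -0.21]
(np.float64(277.43295803480044), np.float64(285.7384851586489)) [ -0.83   0.49 -13.3 ]
[array([0.01 , 0.004, 0.416]), 0.003]
```

View pics/w19.png

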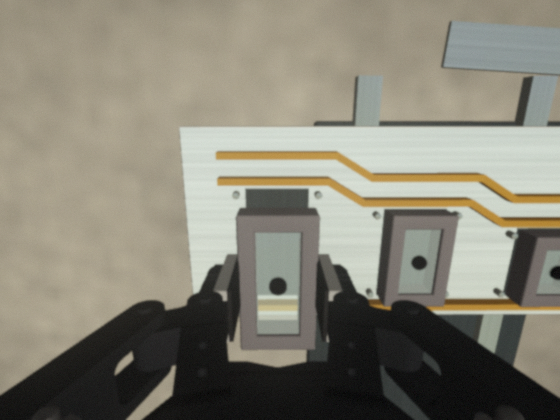

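Call:
move_arm --motion '[[30,[0.01,0,0.1],0],[30,[0.02,0,0.2],0],[30,[0.02,0,0.3],0],[30,[0.02,0,0.4],0],[30,[0.02,0,0.48],0],[30,[0.02,0,0.52],0],[30,[0.02,0,0.56],0],[30,[0.02,0,0.58],0],[30,[0.02,0,0.6],0],[30,[0.02,0,0.6],0]]'

```text
clock: 36.3
eef_pos: [0.5486, -0.0837, 0.0507]
tool_rot: [-0.029, 1.0, 0.003, 0.0]
ft_force: [-0.3, 0.7, -0.2]
grip_width: 0.0343
```

```bash
python3 - <<'E'
from h import *
st();c=cam("wrist");cv2.imwrite("pics/w20.png",c["img"])
print(togo([.5487,-.0835,.0455],np.radians(93.3)))
E
```

```text
t 36.3 p [ 0.5486 -0.0837  0.0507] yawY 93.31 tilt [-2.0e-04  6.8e-03 -1.0e+00] F [-0.3  0.7 -0.2] w 34.3 q [-0.16  0.49 -0.13  0.95  0.01 -0.21]
[array([-0.001,  0.003,  0.105]), 0.002]
```

View pics/w20.png

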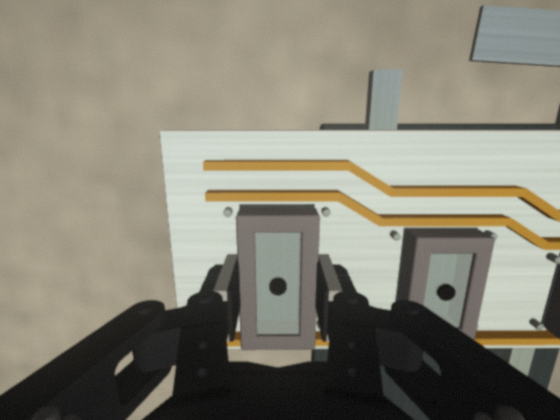

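Call:
move_arm --motion '[[30,[0,0,0.02],0],[30,[0,0,0.04],0],[30,[0,0,0.06],0],[30,[0,0,0.08],0],[30,[0,0,0.09],0],[30,[0,0,0.1],0],[30,[0,0,0.11],0],[30,[0,0,0.11],0],[30,[0,0,0.11],0],[30,[0,0,0.11],0]]'

```text
clock: 37.35
eef_pos: [0.5488, -0.0836, 0.0462]
tool_rot: [-0.029, 1.0, 0.003, 0.0]
ft_force: [-1.8, 0.6, 5.3]
grip_width: 0.0345
```

Call:
move_arm --motion '[[36,[0,0,0],0],[44,[0,0,0],0],[52,[0,0,0],0],[52,[0,0,0],0],[52,[0,0,-0.3],0],[52,[0,0,-0.7],0],[52,[0,0,-1.2],0],[52,[0,0,-1.7],0],[52,[0,0,-1.9],0],[52,[0,0,-1.9],0]]'

```text
clock: 38.35
eef_pos: [0.5498, -0.0845, 0.1416]
tool_rot: [-0.029, 1.0, 0.003, 0.002]
ft_force: [1.1, 0.3, -0.2]
grip_width: 0.0516
```

```bash
python3 - <<'E'
from h import *
st();c=cam("wrist");cv2.imwrite("pics/w21.png",c["img"])
E
```

```text
t 38.35 p [ 0.5498 -0.0845  0.1416] yawY 93.31 tilt [ 0.0033  0.0063 -1.    ] F [ 1.1  0.3 -0.2] w 51.6 q [-0.16  0.4  -0.01  1.16  0.01 -0.21]
```

View pics/w21.png

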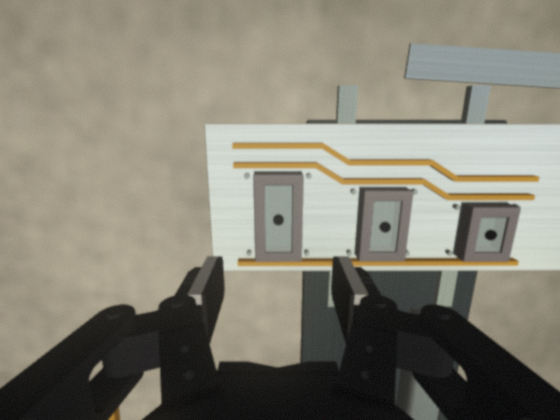

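```bash
python3 - <<'E'
from h import *
t=cam("top"); print(onplane(t,(139.4,198),.06),onplane(t,(128.6,192.2),.141)); print(onplane(t,(152,152),.06),onplane(t,(184,238),.05))
print(togo([.47,.38,.26],np.radians(93.3)))
E
```

```text
[0.52694199 0.43291107 0.06      ] [0.52681062 0.43185975 0.141     ]
[0.66828658 0.40407078 0.06      ] [0.41009282 0.29747434 0.05      ]
[array([ 1.025,  9.376, -2.349]), 0.001]
```

Call:
move_arm --motion '[[70,[0.1,0.6,-0.5],0],[80,[0.2,1.5,-1.0],0],[85,[0.3,2.5,-1.6],0],[85,[0.4,3.5,-2.1],0],[85,[0.5,4.5,-2.35],0],[85,[0.6,5.5,-2.35],0],[85,[0.7,6.5,-2.35],0],[85,[0.8,7.5,-2.35],0],[85,[0.9,8.5,-2.35],0],[85,[1.0,9.4,-2.35],0]]'

```text
clock: 39.45
eef_pos: [0.4726, 0.3695, 0.2586]
tool_rot: [-0.029, 1.0, 0.002, -0.001]
ft_force: [0.9, -0.1, 0.2]
grip_width: 0.0848
```

Call:
move_arm --motion '[[85,[0,0,0],0],[85,[0,0,0],0],[85,[0,0,0],0],[85,[0,0,0],0],[85,[0,0,0],0],[85,[0,0,0],0],[85,[0,0,0],0],[85,[0,0,0],0],[85,[0,0,0],0],[85,[0,0,0],0]]'

```text
clock: 40.45
eef_pos: [0.4738, 0.368, 0.2608]
tool_rot: [-0.029, 1.0, 0.003, 0.0]
ft_force: [-0.4, 0.3, -0.1]
grip_width: 0.0847
```

```bash
python3 - <<'E'
from h import *
st();c=cam("wrist");cv2.imwrite("pics/w22.png",c["img"]);np.save("w22.npy",c,allow_pickle=True)
print(proj(c,[.527,.432,.06]),proj(c,[.527,.432,.141]))
E
```

```text
t 40.45 p [0.4738 0.368  0.2608] yawY 93.31 tilt [-1.0e-04  6.8e-03 -1.0e+00] F [-0.4  0.3 -0.1] w 84.7 q [0.66 0.43 0.36 1.49 0.01 0.6 ]
[328.73441622 235.55474069] [343.1454339  267.01792897]
```

View pics/w22.png

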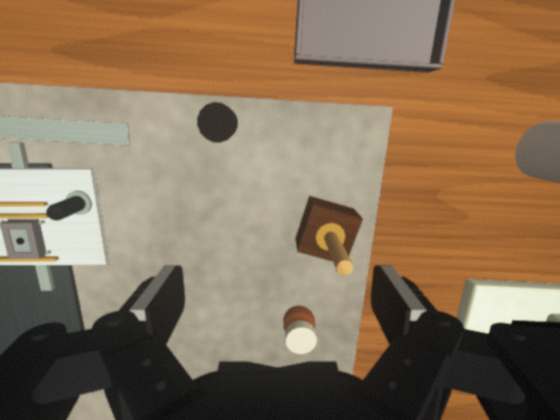

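```bash
python3 - <<'E'
from h import *
c=np.load("w22.npy",allow_pickle=True).item();t=cam("top")
print(tri([(c,(331,236)),(t,(139.4,198))]),tri([(c,(344,268)),(t,(128.6,192.2))]),onplane(c,(331,236),.062),onplane(c,(344,268),.141))
print(togo([.5268,.433,.18],np.radians(93.3)))
E
```

```text
[0.52828164 0.43501655 0.05600531] [0.52693711 0.43200458 0.14213616] [0.52666795 0.43424631 0.062     ] [0.52793078 0.43288859 0.141     ]
[array([-1.135,  1.225,  1.623]), 0.003]
```

Call:
move_arm --motion '[[85,[-0.3,0.3,0.2],0],[85,[-0.6,0.7,0.4],0],[85,[-0.9,1.0,0.7],0],[85,[-1.13,1.23,1.0],0],[85,[-1.13,1.23,1.3],0],[85,[-1.13,1.23,1.6],0],[85,[-1.13,1.23,1.6],0],[85,[-1.13,1.23,1.6],0],[85,[-1.13,1.23,1.6],0],[85,[-1.13,1.23,1.6],0]]'

```text
clock: 41.55
eef_pos: [0.5271, 0.4335, 0.1827]
tool_rot: [-0.029, 1.0, 0.004, 0.001]
ft_force: [-0.5, -1.0, 0.2]
grip_width: 0.085
```

```bash
python3 - <<'E'
from h import *
st();c=cam("wrist");cv2.imwrite("pics/w23.png",c["img"]);np.save("w23.npy",c,allow_pickle=True)
print(proj(c,[.527,.433,.062]),proj(c,[.527,.433,.141]))
print(togo([.5268,.433,.085],np.radians(93.3)))
E
```

```text
t 41.55 p [0.5271 0.4335 0.1827] yawY 93.31 tilt [ 0.0017  0.0083 -1.    ] F [-0.5 -1.   0.2] w 85.0 q [0.69 0.63 0.48 1.41 0.01 0.63]
[275.07579652 205.95689198] [275.2356556  239.72796629]
[array([ 0.009, -0.025,  1.951]), 0.002]
```

View pics/w23.png

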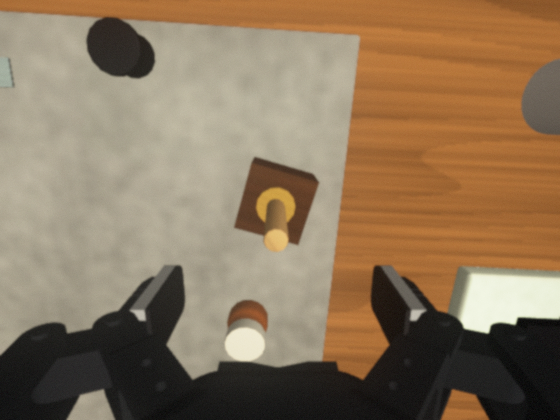

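Call:
move_arm --motion '[[75,[0,-0.01,0.3],0],[70,[0,-0.01,0.7],0],[60,[0,-0.01,1.1],0],[50,[0,-0.01,1.5],0],[45,[0,-0.01,1.8],0],[45,[0,-0.01,1.93],0],[45,[0,-0.01,1.93],0],[45,[0,-0.01,1.93],0],[45,[0,-0.01,1.93],0],[45,[0,-0.01,1.93],0]]'

```text
clock: 42.6
eef_pos: [0.5272, 0.4338, 0.0859]
tool_rot: [-0.029, 1.0, 0.004, 0.001]
ft_force: [-0.3, -0.1, 0.9]
grip_width: 0.0451
```

```bash
python3 - <<'E'
from h import *
st();c=cam("wrist");cv2.imwrite("pics/w24.png",c["img"])
print(togo([.5268,.433,.085],np.radians(93.3)))
E
```

```text
t 42.6 p [0.5272 0.4338 0.0859] yawY 93.31 tilt [ 0.0015  0.0081 -1.    ] F [-0.3 -0.1  0.9] w 45.1 q [0.69 0.68 0.32 1.2  0.01 0.63]
[array([ 0.006, -0.014,  0.014]), 0.002]
```

View pics/w24.png

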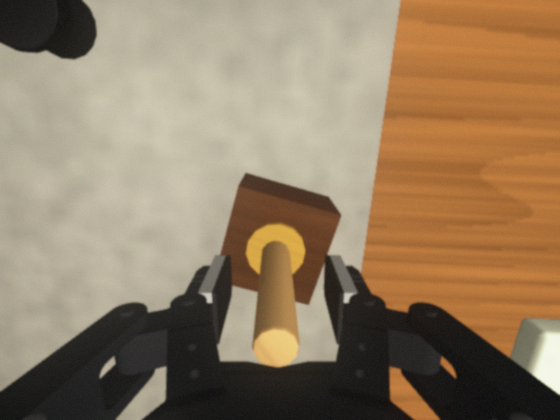

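Call:
move_arm --motion '[[35,[0,0,0],0],[25,[0,0,0],0],[10,[0,0,0],0],[5,[0,0,0],0],[5,[0,0,0],0],[5,[0,0,0],0],[5,[0,0,0],0],[5,[0,0,0],0],[5,[0,0,0],0],[5,[0,0,0],0]]'

```text
clock: 43.65
eef_pos: [0.5267, 0.4334, 0.0849]
tool_rot: [-0.029, 1.0, 0.004, 0.0]
ft_force: [0.3, -0.9, 2.6]
grip_width: 0.0149
```

```bash
python3 - <<'E'
from h import *
st()
E
```

```text
t 43.65 p [0.5267 0.4334 0.0849] yawY 93.31 tilt [ 2.0e-04  7.1e-03 -1.0e+00] F [ 0.3 -0.9  2.6] w 14.9 q [0.69 0.68 0.32 1.2  0.01 0.63]
```

Call:
move_arm --motion '[[5,[0,0,-0.2],0],[5,[0,0,-0.5],0],[5,[0,0,-0.9],0],[5,[0,0,-1.3],0],[5,[0,0,-1.7],0],[5,[0,0,-2.0],0],[5,[0,0,-2.0],0],[5,[0,0,-2.0],0],[5,[0,0,-2.0],0],[5,[0,0,-2.0],0]]'

```text
clock: 44.65
eef_pos: [0.526, 0.4322, 0.1831]
tool_rot: [-0.029, 1.0, 0.003, -0.001]
ft_force: [0.6, -0.1, -1.4]
grip_width: 0.0146
```

```bash
cat > seam.py <<'E'
from h import *
c3=np.load("w3.npy",allow_pickle=True).item();c2=np.load("w2.npy",allow_pickle=True).item()
A3=np.array([[72,78],[237,76],[287,105],[433,105],[481,133],[630,133]])/2.7+[130,150]
B3=np.array([[76,112],[229,110],[277,140],[426,138],[471,167],[628,166]])/2.7+[130,150]
B2=np.array([[163,217],[325,210],[374,240],[524,232],[572,259],[722,254]])/2.8+[135,140]
A2=np.array([[168,250],[318,245],[365,271],[515,264],[562,292],[719,287]])/2.8+[135,140]
t=np.radians(3.3);ux=np.array([np.cos(t),np.sin(t)]);uy=np.array([-np.sin(t),np.cos(t)])
O=np.array([.552,.077]) # nest short centre
def cc(c,P,z): return np.array([[ (onplane(c,p,z)[:2]-O)@ux*1e3,(onplane(c,p,z)[:2]-O)@uy*1e3] for p in P])
z=.0525
a3=cc(c3,A3[::-1],z);b3=cc(c3,B3[::-1],z);a2=cc(c2,A2,z);b2=cc(c2,B2,z)
if __name__=="__main__":
    print("front3\n",a3.round(1),"\nfront2\n",a2.round(1),"\nback3\n",b3.round(1),"\nback2\n",b2.round(1))
    m=(a3+b3+a2+b2)/4;print("mean\n",m.round(1))
E
python3 seam.py; python3 -c "
from h import *
st();c=cam('wrist');cv2.imwrite('pics/w25.png',c['img'])"
```

```text
front3
 [[ -41.9   32.8]
 [ -42.1  -28.1]
 [ -53.8  -47.9]
 [ -54.  -106.8]
 [ -65.9 -126.3]
 [ -65.3 -192.1]] 
front2
 [[ -41.4   30.9]
 [ -41.5  -30.1]
 [ -53.4  -48.5]
 [ -52.7 -109.5]
 [ -65.6 -128.7]
 [ -65.8 -192.7]] 
back3
 [[ -27.9   33. ]
 [ -27.7  -31.9]
 [ -40.1  -50.6]
 [ -39.5 -111.4]
 [ -52.  -130.3]
 [ -51.4 -192. ]] 
back2
 [[ -27.4   31.3]
 [ -26.9  -33.8]
 [ -40.3  -52.8]
 [ -39.1 -113.2]
 [ -51.4 -132.6]
 [ -51.5 -193.1]]
mean
 [[ -34.6   32. ]
 [ -34.6  -31. ]
 [ -46.9  -49.9]
 [ -46.3 -110.2]
 [ -58.7 -129.5]
 [ -58.5 -192.5]]
t 44.65 p [0.526  0.4322 0.1831] yawY 93.31 tilt [-0.0023  0.005  -1.    ] F [ 0.6 -0.1 -1.4] w 14.6 q [0.69 0.63 0.48 1.42 0.01 0.63]
```

View pics/w25.png

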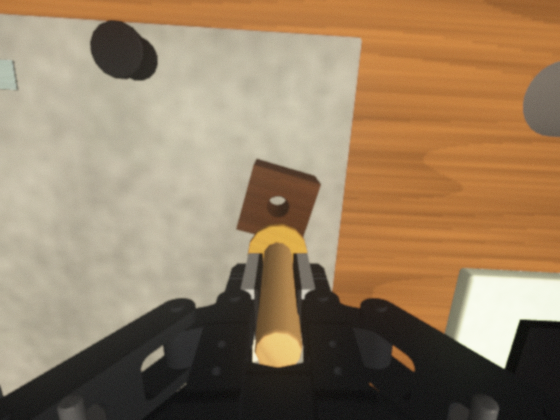

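```bash
python3 - <<'E'
from h import *
st();print(togo([.5155,.1066,.175],np.radians(93.3)))
E
```

```text
t 44.7 p [0.5261 0.4322 0.1833] yawY 93.31 tilt [-0.0021  0.0052 -1.    ] F [-0.6  0.8 -0.8] w 14.5 q [0.69 0.63 0.48 1.42 0.01 0.63]
[array([ 0.588, -6.49 ,  0.132]), 0.002]
```

Call:
move_arm --motion '[[5,[0.05,-0.4,0],0],[5,[0.1,-1.0,0],0],[5,[0.15,-1.7,0],0],[5,[0.2,-2.5,0],0],[5,[0.3,-3.3,0],0],[5,[0.4,-4.1,0],0],[5,[0.5,-4.9,0],0],[5,[0.55,-5.6,0],0],[5,[0.59,-6.1,0.05],0],[5,[0.59,-6.45,0.1],0]]'

```text
clock: 45.7
eef_pos: [0.5152, 0.107, 0.1772]
tool_rot: [-0.028, 1.0, 0.003, -0.0]
ft_force: [1.0, 0.2, -0.3]
grip_width: 0.0146
```

Call:
move_arm --motion '[[5,[0,-0.02,0],0],[5,[0,-0.02,0.1],0],[5,[0,-0.02,0.2],0],[5,[0,-0.02,0.3],0],[5,[0,-0.02,0.4],0],[5,[0,-0.02,0.5],0],[5,[0,-0.02,0.6],0],[5,[0,-0.02,0.7],0],[5,[0,-0.02,0.7],0],[5,[0,-0.02,0.7],0]]'

```text
clock: 46.7
eef_pos: [0.5158, 0.1082, 0.1424]
tool_rot: [-0.029, 1.0, 0.003, -0.0]
ft_force: [0.7, -1.3, -0.3]
grip_width: 0.0146
```

```bash
python3 - <<'E'
from h import *
st();print(togo([.5155,.1066,.113],np.radians(93.3)))
c=cam("wrist");cv2.imwrite("pics/w26.png",c["img"]);s=cam("scene");crop(s,210,160,400,300,4,"s26.png")
np.save("s26.npy",s,allow_pickle=True);np.save("w26.npy",c,allow_pickle=True)
E
```

```text
t 46.7 p [0.5158 0.1082 0.1424] yawY 93.31 tilt [-4.0e-04  6.7e-03 -1.0e+00] F [ 0.7 -1.3 -0.3] w 14.6 q [ 0.2   0.35 -0.09  1.14  0.01  0.15]
[array([ 0.009, -0.036,  0.587]), 0.001]
```

View pics/w26.png

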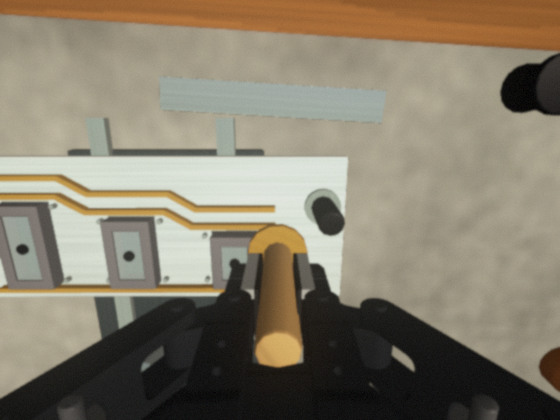

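View pics/s26.png

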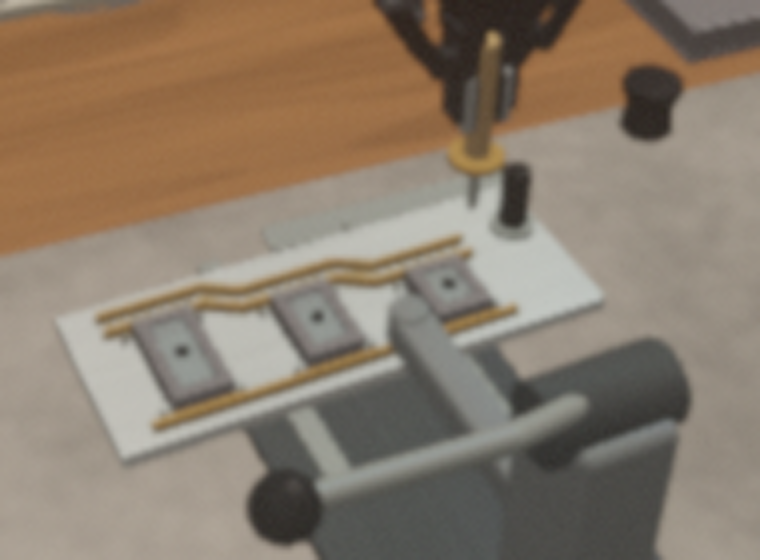

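```bash
python3 - <<'E'
from h import *
s=np.load("s26.npy",allow_pickle=True).item();p,r=pose()
for L in (.060,.0643,.068): 
    q=proj(s,p+r[:,2]*L);print(L,q,(q-[210,160])*4)
q=proj(s,[.5155,.1069,.046]);print((q-[210,160])*4)
for P in ([.552,.077,.046+.012],[.5506,-.0033,.058],[.5492,-.0835,.058]): print((proj(s,P)-[210,160])*4)
E
```

```text
0.06 [327.36241422 209.81874984] [469.4496569  199.27499936]
0.0643 [327.25279973 211.21387732] [469.01119894 204.8555093 ]
0.068 [327.15897755 212.40800699] [468.63591018 209.63202796]
[462.29324737 246.11596077]
[444.35380053 281.19545773]
[314.98031693 314.01998489]
[179.52047056 348.38642284]
```

Call:
move_arm --motion '[[5,[0.01,-0.03,0.05],0],[5,[0.01,-0.03,0.12],0],[5,[0.01,-0.03,0.2],0],[5,[0.01,-0.03,0.28],0],[5,[0.01,-0.03,0.36],0],[5,[0.01,-0.03,0.44],0],[5,[0.01,-0.03,0.52],0],[5,[0.01,-0.03,0.56],0],[5,[0.01,-0.03,0.57],0],[5,[0.01,-0.03,0.57],0]]'

```text
clock: 47.8
eef_pos: [0.5155, 0.107, 0.1139]
tool_rot: [-0.029, 1.0, 0.003, 0.0]
ft_force: [-0.3, 0.2, -0.6]
grip_width: 0.0147
```

```bash
python3 - <<'E'
from h import *
st();print(togo([.5155,.1066,.112],np.radians(93.3)))
s=cam("scene");crop(s,280,190,360,250,8,"s27.png")
E
```

```text
t 47.8 p [0.5155 0.107  0.1139] yawY 93.31 tilt [-2.0e-04  6.8e-03 -1.0e+00] F [-0.3  0.2 -0.6] w 14.7 q [ 0.2   0.37 -0.13  1.07  0.01  0.14]
[array([-0.   , -0.007,  0.039]), 0.002]
```

View pics/s27.png

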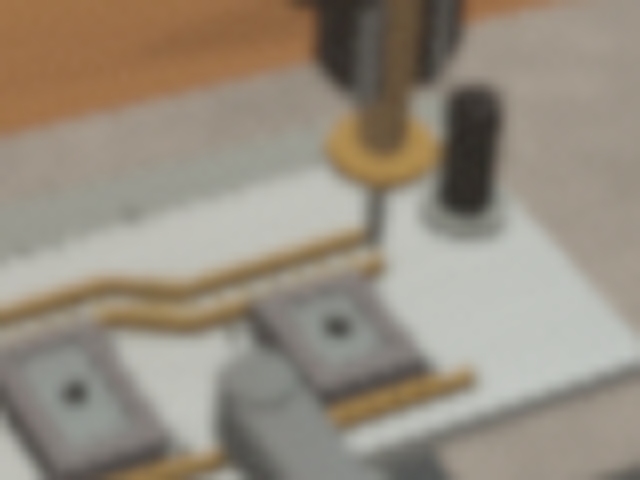

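Tip is at (375,245) between the wall ends (360,238) and (380,266). Lower until contact.

Call:
move_arm --motion '[[5,[0,0,0.01],0],[5,[0,0,0.02],0],[5,[0,0,0.03],0],[5,[0,0,0.03],0],[5,[0,0,0.04],0],[5,[0,0,0.04],0],[5,[0,0,0.05],0],[5,[0,0,0.05],0],[5,[0,0,0.05],0],[5,[0,0,0.05],0]]'

```text
clock: 48.85
eef_pos: [0.5155, 0.1069, 0.1115]
tool_rot: [-0.029, 1.0, 0.003, 0.0]
ft_force: [-0.4, -0.2, -1.6]
grip_width: 0.0145
```

Call:
move_arm --motion '[[5,[0,0,0.005],0],[5,[0,0,0.01],0],[5,[0,0,0.015],0],[5,[0,0,0.02],0],[5,[0,0,0.025],0],[5,[0,0,0.03],0],[5,[0,0,0.03],0],[5,[0,0,0.03],0],[5,[0,0,0.03],0],[5,[0,0,0.03],0]]'

```text
clock: 49.85
eef_pos: [0.5155, 0.107, 0.11]
tool_rot: [-0.029, 1.0, 0.003, 0.0]
ft_force: [-0.7, -0.3, -0.0]
grip_width: 0.0144
```

Call:
move_arm --motion '[[5,[0,0,0.005],0],[5,[0,0,0.01],0],[5,[0,0,0.015],0],[5,[0,0,0.02],0],[5,[0,0,0.025],0],[5,[0,0,0.025],0],[5,[0,0,0.025],0],[5,[0,0,0.025],0],[5,[0,0,0.025],0],[5,[0,0,0.025],0]]'

```text
clock: 50.85
eef_pos: [0.5158, 0.107, 0.1094]
tool_rot: [-0.029, 1.0, 0.003, 0.001]
ft_force: [-0.5, -0.6, 5.4]
grip_width: 0.0145
```

Call:
move_arm --motion '[[5,[0,0,-0.02],0],[5,[0,-0.02,-0.03],0],[5,[0,-0.06,-0.03],0],[5,[0,-0.1,-0.03],0],[5,[0,-0.14,-0.03],0],[5,[0,-0.18,-0.03],0],[5,[0,-0.22,-0.03],0],[5,[0,-0.26,-0.03],0],[5,[0,-0.3,-0.03],0],[5,[0,-0.34,-0.03],0]]'

```text
clock: 51.85
eef_pos: [0.5165, 0.0898, 0.1101]
tool_rot: [-0.029, 1.0, 0.003, 0.0]
ft_force: [0.5, 0.4, -0.7]
grip_width: 0.0147
```

Call:
move_arm --motion '[[5,[0,-0.04,0],0],[5,[0,-0.08,0],0],[5,[0,-0.12,0],0],[5,[0,-0.16,0],0],[5,[0,-0.2,0],0],[5,[0,-0.24,0],0],[5,[0,-0.28,0],0],[5,[0,-0.32,0],0],[5,[0,-0.36,0],0],[5,[0,-0.4,0],0]]'

```text
clock: 52.85
eef_pos: [0.5176, 0.0698, 0.11]
tool_rot: [-0.029, 1.0, 0.003, 0.0]
ft_force: [-0.4, -0.5, -1.0]
grip_width: 0.0144
```

```bash
python3 - <<'E'
from h import *
st();p,r=pose();tip=p+r[:,2]*.0643
from seam import ux,uy,O
print("carrier coords tip",((tip[:2]-O)@ux*1e3).round(1),((tip[:2]-O)@uy*1e3).round(1))
s=cam("scene");crop(s,240,190,340,265,8,"s28.png")
E
```

```text
t 52.85 p [0.5176 0.0698 0.11  ] yawY 93.31 tilt [-2.0e-04  6.8e-03 -1.0e+00] F [-0.4 -0.5 -1. ] w 14.4 q [ 0.13  0.37 -0.15  1.05  0.01  0.07]
carrier coords tip -34.7 -4.7
```

View pics/s28.png

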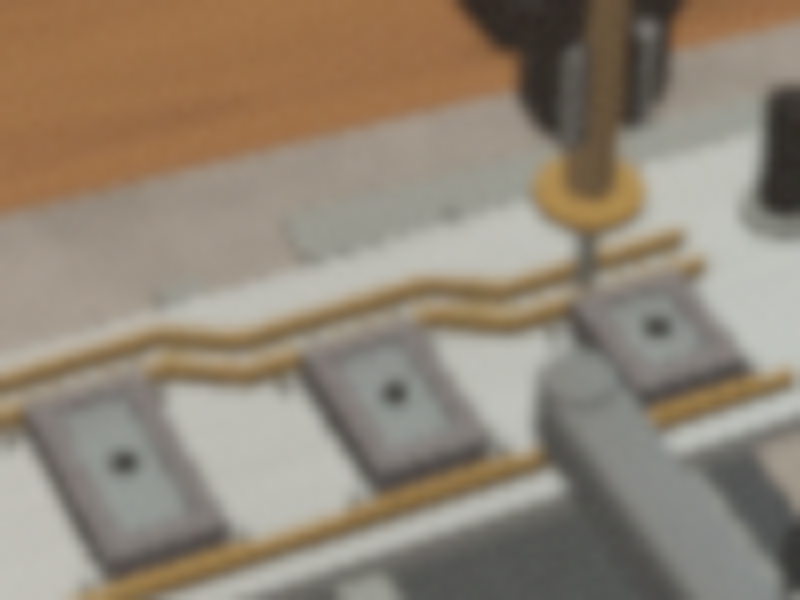

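Call:
move_arm --motion '[[5,[0,-0.04,0],0],[5,[0,-0.08,0],0],[5,[0,-0.12,0],0],[5,[0,-0.16,0],0],[5,[0,-0.2,0],0],[5,[0,-0.24,0],0],[5,[0,-0.28,0],0],[5,[0,-0.32,0],0],[5,[0,-0.36,0],0],[5,[0,-0.4,0],0]]'

```text
clock: 53.9
eef_pos: [0.5188, 0.0499, 0.1098]
tool_rot: [-0.029, 1.0, 0.003, 0.0]
ft_force: [-0.4, 0.2, -0.2]
grip_width: 0.0148
```

Call:
move_arm --motion '[[5,[0,-0.04,0],0],[5,[0,-0.08,0],0],[5,[0,-0.116,0],0],[5,[0.02,-0.15,0],0],[5,[0.042,-0.184,0],0],[5,[0.063,-0.218,0],0],[5,[0.084,-0.252,0],0],[5,[0.106,-0.286,0],0],[5,[0.127,-0.32,0],0],[5,[0.148,-0.353,0],0]]'

```text
clock: 54.9
eef_pos: [0.5124, 0.0319, 0.1098]
tool_rot: [-0.029, 1.0, 0.003, 0.0]
ft_force: [0.1, 0.2, -0.3]
grip_width: 0.015
```

```bash
cat > tip.py <<'E'
from h import *
st();p,r=pose();tip=p+r[:,2]*.0643
from seam import ux,uy,O
print("carrier coords tip",((tip[:2]-O)@ux*1e3).round(1),((tip[:2]-O)@uy*1e3).round(1))
E
python3 tip.py
```

```text
t 54.9 p [0.5124 0.0319 0.1098] yawY 93.32 tilt [ 0.      0.0069 -1.    ] F [ 0.1  0.2 -0.3] w 15.0 q [ 0.06  0.35 -0.17  1.05  0.01  0.  ]
carrier coords tip -42.1 -42.3
```

Call:
move_arm --motion '[[5,[0.021,-0.034,0],0],[5,[0.042,-0.068,0],0],[5,[0.064,-0.1,0],0],[5,[0.085,-0.134,0],0],[5,[0.092,-0.16,0],0],[5,[0.092,-0.2,0],0],[5,[0.092,-0.24,0],0],[5,[0.092,-0.28,0],0],[5,[0.092,-0.32,0],0],[5,[0.092,-0.36,0],0]]'

```text
clock: 55.9
eef_pos: [0.509, 0.0137, 0.1097]
tool_rot: [-0.029, 1.0, 0.004, 0.0]
ft_force: [-0.2, 1.5, 2.1]
grip_width: 0.0145
```

Call:
move_arm --motion '[[5,[0,-0.04,0],0],[5,[0,-0.08,0],0],[5,[0,-0.12,0],0],[5,[0,-0.16,0],0],[5,[0,-0.2,0],0],[5,[0,-0.24,0],0],[5,[0,-0.28,0],0],[5,[0,-0.32,0],0],[5,[0,-0.36,0],0],[5,[0,-0.4,0],0]]'

```text
clock: 56.9
eef_pos: [0.5101, -0.0062, 0.1096]
tool_rot: [-0.029, 1.0, 0.004, 0.0]
ft_force: [-1.1, 2.4, 3.0]
grip_width: 0.0148
```

```bash
python3 tip.py; python3 -c "
from h import *
s=cam('scene');crop(s,220,190,320,265,8,'s29.png')"
```

```text
t 56.9 p [ 0.5101 -0.0062  0.1096] yawY 93.32 tilt [ 1.0e-04  7.1e-03 -1.0e+00] F [-1.1  2.4  3. ] w 14.8 q [-0.02  0.35 -0.18  1.04  0.01 -0.07]
carrier coords tip -46.6 -80.2
```

View pics/s29.png

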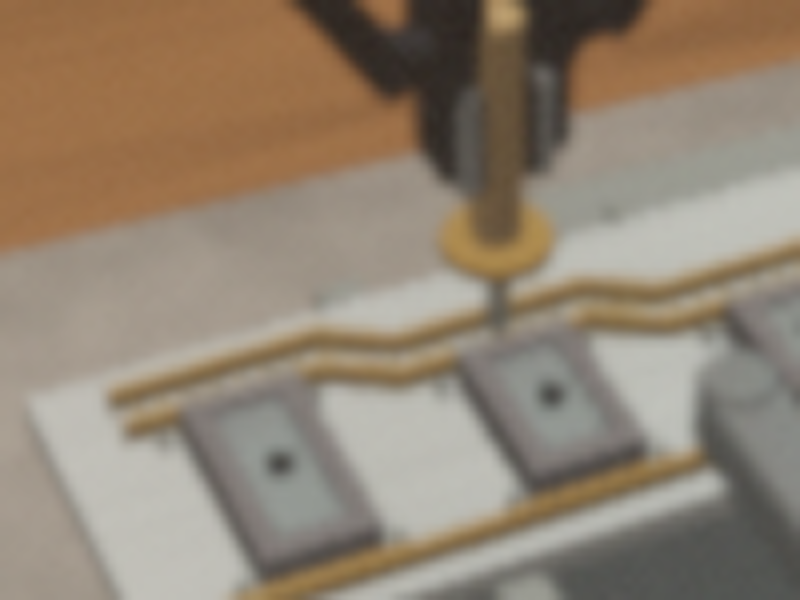

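Call:
move_arm --motion '[[5,[0,-0.04,-0.015],0],[5,[0,-0.08,-0.015],0],[5,[0,-0.12,-0.015],0],[5,[0,-0.16,-0.015],0],[5,[0,-0.2,-0.015],0],[5,[0,-0.24,-0.015],0],[5,[0,-0.28,-0.015],0],[5,[0,-0.32,-0.015],0],[5,[0,-0.36,-0.015],0],[5,[0,-0.4,-0.015],0]]'

```text
clock: 57.95
eef_pos: [0.5111, -0.0264, 0.1101]
tool_rot: [-0.029, 1.0, 0.003, 0.0]
ft_force: [0.2, 0.1, -0.3]
grip_width: 0.0146
```

Call:
move_arm --motion '[[5,[0,-0.04,0],0],[5,[0,-0.08,0],0],[5,[0,-0.12,0],0],[5,[0,-0.16,0],0],[5,[0,-0.2,0],0],[5,[0.021,-0.234,0],0],[5,[0.042,-0.268,0],0],[5,[0.064,-0.302,0],0],[5,[0.085,-0.336,0],0],[5,[0.106,-0.37,0],0]]'

```text
clock: 58.95
eef_pos: [0.5068, -0.0451, 0.1099]
tool_rot: [-0.029, 1.0, 0.003, 0.0]
ft_force: [-0.3, 0.0, -0.2]
grip_width: 0.0146
```

```bash
python3 tip.py
```

```text
t 58.95 p [ 0.5068 -0.0451  0.1099] yawY 93.31 tilt [-1.0e-04  6.8e-03 -1.0e+00] F [-0.3  0.  -0.2] w 14.6 q [-0.09  0.35 -0.18  1.04  0.01 -0.15]
carrier coords tip -52.1 -118.8
```

Call:
move_arm --motion '[[5,[0.021,-0.034,0],0],[5,[0.042,-0.068,0],0],[5,[0.063,-0.102,0],0],[5,[0.084,-0.136,0],0],[5,[0.105,-0.17,0],0],[5,[0.126,-0.204,0],0],[5,[0.13,-0.24,0],0],[5,[0.13,-0.28,0],0],[5,[0.13,-0.32,0],0],[5,[0.13,-0.36,0],0]]'

```text
clock: 59.95
eef_pos: [0.5015, -0.0635, 0.1098]
tool_rot: [-0.029, 1.0, 0.003, 0.0]
ft_force: [0.4, -0.2, -1.5]
grip_width: 0.015
```

Call:
move_arm --motion '[[5,[0,-0.04,0],0],[5,[0,-0.08,0],0],[5,[0,-0.12,0],0],[5,[0,-0.16,0],0],[5,[0,-0.2,0],0],[5,[0,-0.24,0],0],[5,[0,-0.28,0],0],[5,[0,-0.32,0],0],[5,[0,-0.36,0],0],[5,[0,-0.4,0],0]]'

```text
clock: 60.95
eef_pos: [0.5027, -0.0833, 0.1097]
tool_rot: [-0.029, 1.0, 0.003, 0.0]
ft_force: [-0.5, 0.6, 0.2]
grip_width: 0.0144
```

```bash
python3 tip.py
```

```text
t 60.95 p [ 0.5027 -0.0833  0.1097] yawY 93.32 tilt [-0.     0.007 -1.   ] F [-0.5  0.6  0.2] w 14.4 q [-0.17  0.35 -0.18  1.04  0.01 -0.23]
carrier coords tip -58.4 -156.8
```

Call:
move_arm --motion '[[5,[0,-0.04,-0.005],0],[5,[0,-0.08,-0.005],0],[5,[0,-0.12,-0.005],0],[5,[0,-0.16,-0.005],0],[5,[0,-0.2,-0.005],0],[5,[0,-0.24,-0.005],0],[5,[0,-0.28,-0.005],0],[5,[0,-0.32,-0.005],0],[5,[0,-0.36,-0.005],0],[5,[0,-0.4,-0.005],0]]'

```text
clock: 61.95
eef_pos: [0.5038, -0.1034, 0.1098]
tool_rot: [-0.029, 1.0, 0.003, 0.0]
ft_force: [0.4, 0.0, -0.3]
grip_width: 0.0142
```

Call:
move_arm --motion '[[5,[0,-0.04,0],0],[5,[0,-0.08,0],0],[5,[0,-0.12,0],0],[5,[0,-0.16,0],0],[5,[0,-0.2,0],0],[5,[0,-0.24,0],0],[5,[0,-0.28,0],0],[5,[0,-0.31,0],0],[5,[0,-0.31,0],0],[5,[0,-0.31,0],0]]'

```text
clock: 62.95
eef_pos: [0.5048, -0.1189, 0.1098]
tool_rot: [-0.029, 1.0, 0.003, 0.0]
ft_force: [-0.8, -0.3, 0.4]
grip_width: 0.0144
```

```bash
python3 tip.py; python3 -c "
from h import *
s=cam('scene');crop(s,200,190,300,265,8,'s30.png')"
```

```text
t 62.95 p [ 0.5048 -0.1189  0.1098] yawY 93.31 tilt [ 0.      0.0063 -1.    ] F [-0.8 -0.3  0.4] w 14.4 q [-0.23  0.36 -0.16  1.05  0.01 -0.29]
carrier coords tip -58.4 -192.5
```

View pics/s30.png

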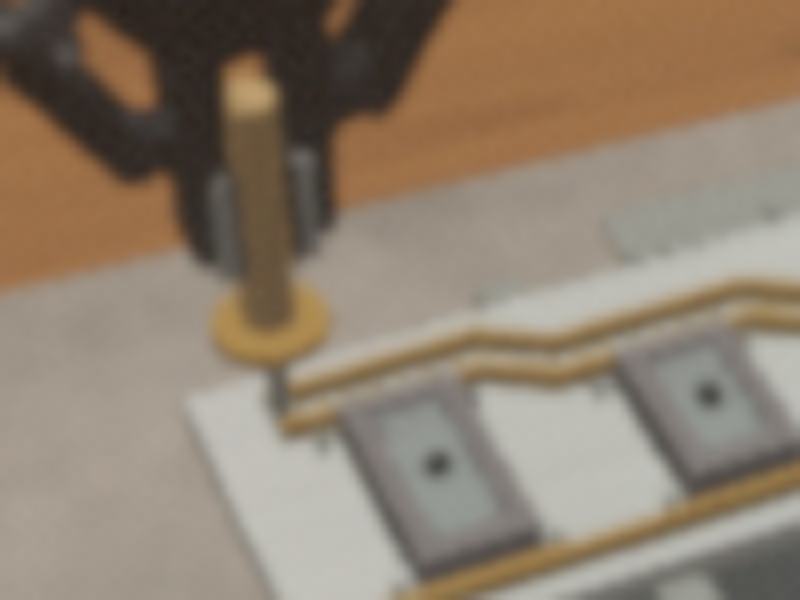

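Call:
move_arm --motion '[[5,[0,0,-0.2],0],[5,[0,0,-0.5],0],[5,[0,0,-0.9],0],[5,[0,0,-1.2],0],[5,[0,0,-1.5],0],[5,[0,0,-1.5],0],[5,[0,0,-1.5],0],[5,[0,0,-1.5],0],[5,[0,0,-1.5],0],[5,[0,0,-1.5],0]]'

```text
clock: 64.0
eef_pos: [0.5042, -0.1191, 0.1839]
tool_rot: [-0.029, 1.0, 0.004, -0.001]
ft_force: [-0.1, 0.5, -1.6]
grip_width: 0.0141
```

```bash
python3 - <<'E'
from h import *
st();print(togo([.5267,.4334,.185],np.radians(93.3)))
E
```

```text
t 64.0 p [ 0.5042 -0.1191  0.1839] yawY 93.31 tilt [-0.0017  0.0072 -1.    ] F [-0.1  0.5 -1.6] w 14.1 q [-0.24  0.3  -0.04  1.24  0.01 -0.29]
[array([-1.088, 11.005,  0.056]), 0.002]
```

Call:
move_arm --motion '[[5,[0,0.3,0],0],[5,[-0.1,0.8,0],0],[5,[-0.15,1.4,0],0],[5,[-0.2,2.1,0],0],[5,[-0.3,2.8,0],0],[5,[-0.35,3.5,0],0],[5,[-0.4,4.2,0],0],[5,[-0.5,4.9,0],0],[5,[-0.55,5.6,0],0],[5,[-0.6,6.3,0],0]]'

```text
clock: 65.0
eef_pos: [0.5156, 0.1993, 0.1867]
tool_rot: [-0.029, 1.0, 0.004, -0.0]
ft_force: [0.4, 0.0, -0.6]
grip_width: 0.0147
```

Call:
move_arm --motion '[[5,[-0.07,0.7,0],0],[5,[-0.14,1.4,0],0],[5,[-0.2,2.1,0],0],[5,[-0.28,2.8,0],0],[5,[-0.35,3.5,0],0],[5,[-0.41,4.1,0],0],[5,[-0.46,4.5,0],0],[5,[-0.48,4.7,0],0],[5,[-0.48,4.7,0],0],[5,[-0.48,4.7,0],0]]'

```text
clock: 66.0
eef_pos: [0.5264, 0.4324, 0.1881]
tool_rot: [-0.029, 1.0, 0.003, -0.0]
ft_force: [-0.3, -0.6, -0.5]
grip_width: 0.0145
```

Call:
move_arm --motion '[[5,[0,0,0],0],[5,[0,0,0],0],[5,[0,0,0],0],[5,[0,0,0],0],[5,[0,0,0],0],[5,[0,0,0],0],[5,[0,0,0],0],[5,[0,0,0],0],[5,[0,0,0],0],[5,[0,0,0],0]]'

```text
clock: 67.0
eef_pos: [0.5268, 0.433, 0.1884]
tool_rot: [-0.029, 1.0, 0.003, 0.0]
ft_force: [0.2, 0.0, -0.8]
grip_width: 0.0146
```

```bash
python3 - <<'E'
from h import *
st();print(togo([.5267,.4334,.133],np.radians(93.3)))
c=cam("wrist");cv2.imwrite("pics/w31.png",c["img"]);s=cam("scene");crop(s,400,120,500,220,6,"s31.png")
E
```

```text
t 67.0 p [0.5268 0.433  0.1884] yawY 93.32 tilt [-2.0e-04  6.8e-03 -1.0e+00] F [ 0.2  0.  -0.8] w 14.6 q [0.69 0.63 0.5  1.43 0.01 0.63]
[array([0.002, 0.   , 1.107]), 0.003]
```

View pics/w31.png

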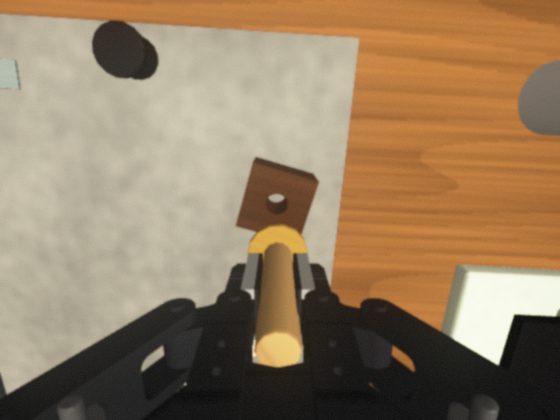

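View pics/s31.png

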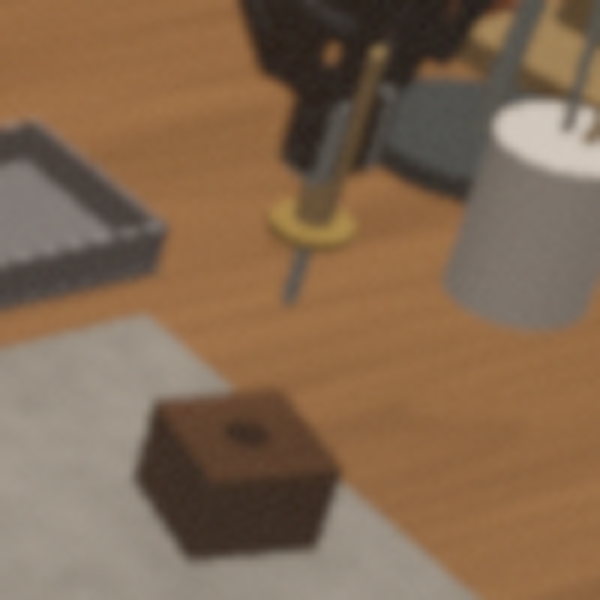

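Call:
move_arm --motion '[[5,[0,0,0.15],0],[5,[0,0,0.35],0],[5,[0,0,0.6],0],[5,[0,0,0.85],0],[5,[0,0,1.05],0],[5,[0,0,1.2],0],[5,[0,0,1.3],0],[5,[0,0,1.4],0],[5,[0,0,1.5],0],[5,[0,0,1.5],0]]'

```text
clock: 68.1
eef_pos: [0.5265, 0.4333, 0.1127]
tool_rot: [-0.029, 1.0, 0.003, -0.0]
ft_force: [0.3, -0.4, -1.5]
grip_width: 0.0147
```

Call:
move_arm --motion '[[5,[0,0,0.06],0],[5,[0,0,0.12],0],[5,[0,0,0.18],0],[5,[0,0,0.24],0],[5,[0,0,0.3],0],[5,[0,0,0.36],0],[5,[0,0,0.42],0],[5,[0,0,0.48],0],[5,[0,0,0.52],0],[5,[0,0,0.52],0]]'

```text
clock: 69.1
eef_pos: [0.5266, 0.4335, 0.0869]
tool_rot: [-0.029, 1.0, 0.003, -0.0]
ft_force: [0.4, 0.3, -1.2]
grip_width: 0.0149
```

```bash
python3 - <<'E'
from h import *
st();print(togo([.5267,.4334,.085],np.radians(93.3)))
s=cam("scene");crop(s,400,120,500,220,6,"s32.png")
E
```

```text
t 69.1 p [0.5266 0.4335 0.0869] yawY 93.31 tilt [-8.0e-04  6.3e-03 -1.0e+00] F [ 0.4  0.3 -1.2] w 14.9 q [0.69 0.68 0.32 1.21 0.01 0.63]
[array([-0.002, -0.002,  0.038]), 0.002]
```

View pics/s32.png

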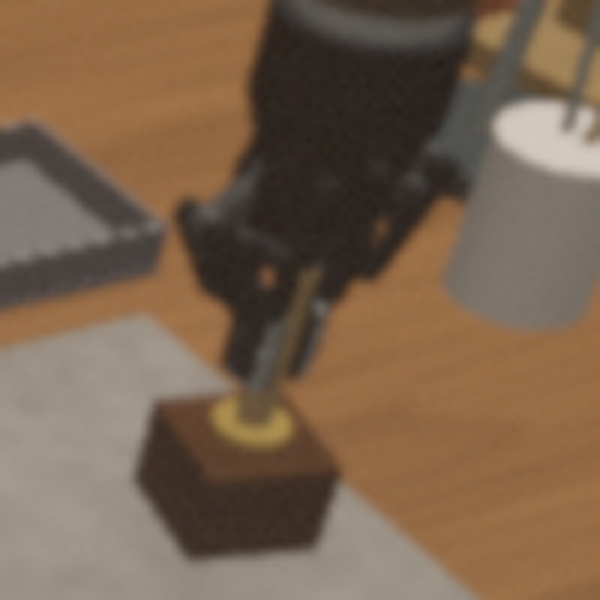

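Nearly seated; 1.7 mm more then release and rise.

Call:
move_arm --motion '[[5,[0,0,0.015],0],[5,[0,0,0.03],0],[5,[0,0,0.035],0],[5,[0,0,0.035],0],[5,[0,0,0.035],0],[12,[0,0,0.035],0],[18,[0,0,0.035],0],[25,[0,0,0.035],0],[35,[0,0,0.035],0],[45,[0,0,0.035],0]]'

```text
clock: 70.15
eef_pos: [0.5269, 0.4337, 0.0858]
tool_rot: [-0.029, 1.0, 0.003, 0.0]
ft_force: [0.2, -0.9, -0.1]
grip_width: 0.0447
```

Call:
move_arm --motion '[[50,[0,0,0],0],[60,[0,0,0],0],[60,[0,0,-0.2],0],[60,[0,0,-0.5],0],[60,[0,0,-0.9],0],[60,[0,0,-1.4],0],[60,[0,0,-1.9],0],[60,[0,0,-2.4],0],[60,[0,0,-2.6],0],[60,[0,0,-2.6],0]]'

```text
clock: 71.15
eef_pos: [0.5277, 0.4335, 0.2183]
tool_rot: [-0.029, 1.0, 0.005, 0.002]
ft_force: [0.4, -0.4, -0.4]
grip_width: 0.0599
```

```bash
python3 - <<'E'
from h import *
st();c=cam("wrist");cv2.imwrite("pics/w33.png",c["img"])
s=cam("scene");crop(s,400,120,500,220,6,"s33.png")
E
```

```text
t 71.15 p [0.5277 0.4335 0.2183] yawY 93.31 tilt [ 0.0036  0.0098 -0.9999] F [ 0.4 -0.4 -0.4] w 59.9 q [0.69 0.62 0.56 1.5  0.01 0.63]
```

View pics/s33.png

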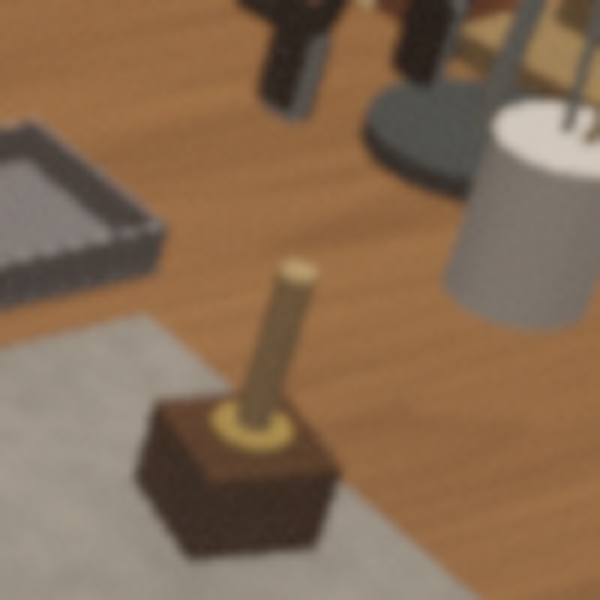

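View pics/w33.png

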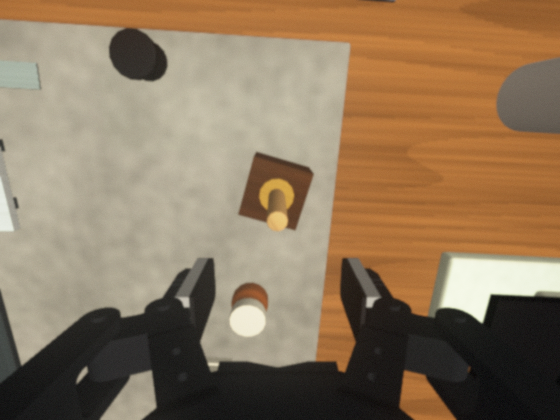

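```bash
python3 - <<'E'
from h import *
s=cam("scene");t=cam("top");print(s["C"],t["C"])
crop(s,270,210,370,285,8,"s34.png");crop(t,225,90,345,225,5,"t34.png")
E
```

```text
[ 1.16944198 -0.25267771  0.68962657] [ 0.30352412 -0.00609497  1.16874104]
```

View pics/s34.png

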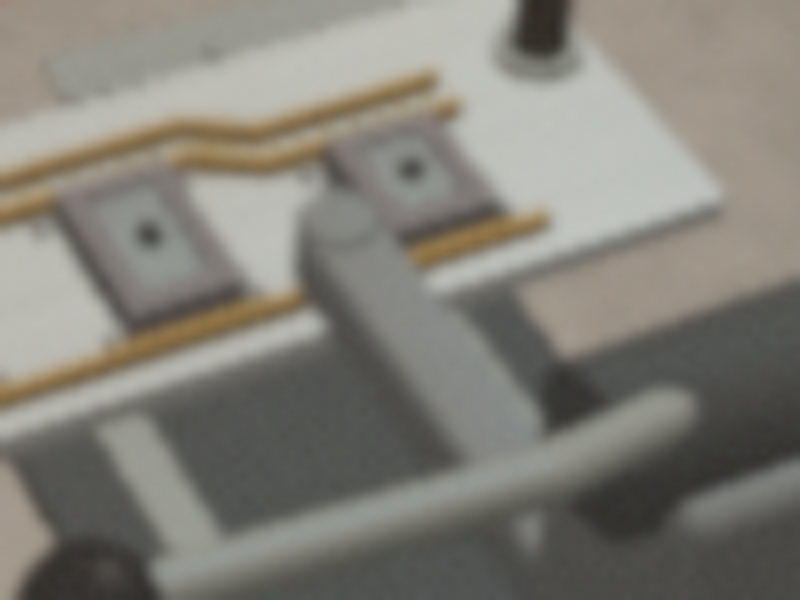

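View pics/t34.png

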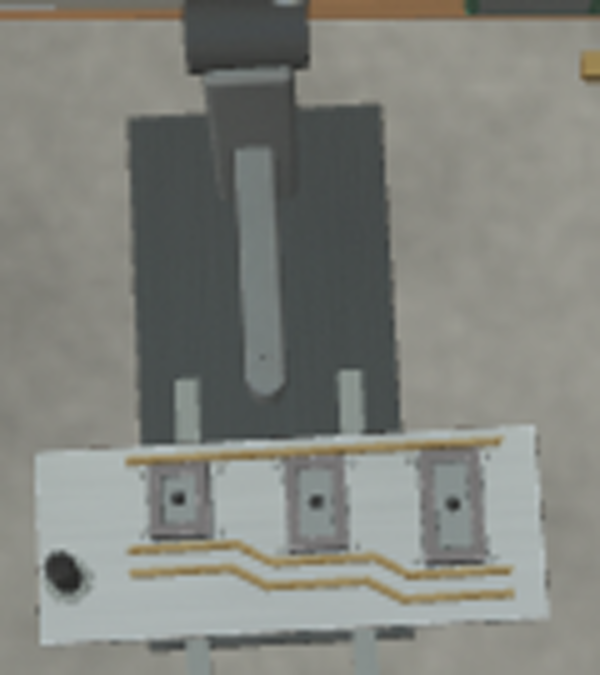

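```bash
python3 - <<'E'
from h import *
from seam import *
s=cam("scene");t=cam("top")
crop(c2,240,110,300,170,10,"a2.png");crop(c3,250,270,320,330,10,"a3.png")
w17=np.load("w17.npy",allow_pickle=True).item();crop(w17,280,280,350,370,7,"a17.png")
T=(277.8,165.4);S=(313.1,236.9)
for z in (.105,.109,.112):
  for n,c,uv in (("top",t,T),("scene",s,S),("w2",c2,(266,140)),("w3",c3,(284,299))):
    q=onplane(c,uv,z);print(z,n,q.round(4),"carrier rel short nest",((q[:2]-O)@ux*1e3).round(1),((q[:2]-O)@uy*1e3).round(1))
print("tri",tri([(t,T),(s,S)]),tri([(c2,(266,140)),(c3,(284,299))]))
E
```

```text
0.105 top [0.6133 0.0235 0.105 ] carrier rel short nest 58.1 -57.0
0.105 scene [0.6106 0.0279 0.105 ] carrier rel short nest 55.7 -52.4
0.105 w2 [0.6126 0.0235 0.105 ] carrier rel short nest 57.5 -56.9
0.105 w3 [0.605  0.0242 0.105 ] carrier rel short nest 49.9 -55.8
0.109 top [0.6121 0.0233 0.109 ] carrier rel short nest 56.9 -57.0
0.109 scene [0.6145 0.026  0.109 ] carrier rel short nest 59.4 -54.5
0.109 w2 [0.6129 0.0233 0.109 ] carrier rel short nest 57.7 -57.1
0.109 w3 [0.6026 0.0239 0.109 ] carrier rel short nest 47.4 -55.9
0.112 top [0.6112 0.0233 0.112 ] carrier rel short nest 56.0 -57.1
0.112 scene [0.6173 0.0246 0.112 ] carrier rel short nest 62.2 -56.1
0.112 w2 [0.6131 0.0232 0.112 ] carrier rel short nest 57.9 -57.2
0.112 w3 [0.6008 0.0237 0.112 ] carrier rel short nest 45.6 -56.0
tri [0.61304276 0.02490357 0.1078946 ] [0.61191358 0.02443496 0.09377857]
```

View pics/a2.png

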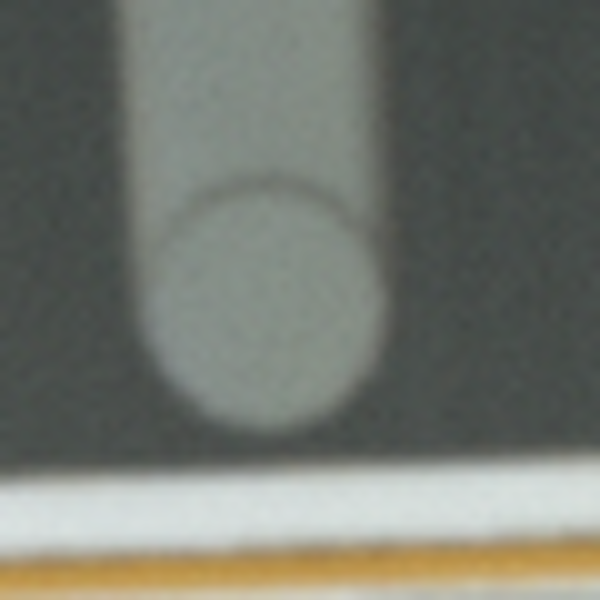

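View pics/a3.png

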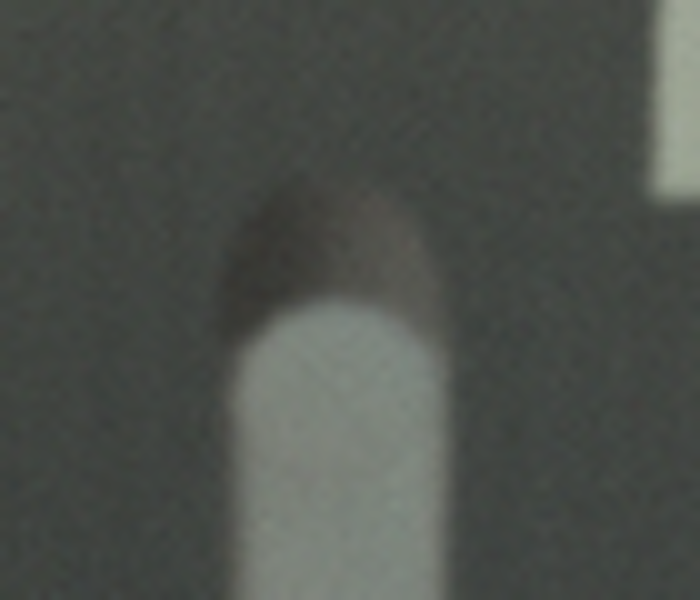

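View pics/a17.png

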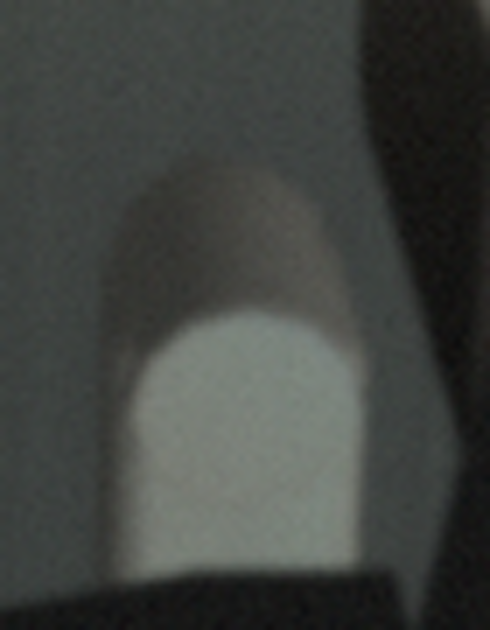

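```bash
python3 - <<'E'
from h import *
from seam import *
w17=np.load("w17.npy",allow_pickle=True).item()
s=cam("scene");t=cam("top")
V=[(c2,(266.4,140.8)),(c3,(284,310.5)),(w17,(315.4,340.3)),(s,(313.1,236.9)),(t,(277.8,165.4))]
for c,uv in V:
    q=onplane(c,uv,.109);print(q.round(4),((q[:2]-O)@ux*1e3).round(1),((q[:2]-O)@uy*1e3).round(1))
print(tri(V),tri(V[:3]),tri(V[:2]))
# frame dots from scene/top with same cameras for bias
for c,pts in ((t,[(178,499),(316,501),(453,504)]),):
    for p in pts: print("top dot",onplane(c,np.array(p)/5+[225,90],.058).round(4))
for p in [(411,170),(150,235)]: print("scene dot",onplane(s,np.array(p)/8+[270,210],.058).round(4))
E
```

```text
[0.6122 0.023  0.109 ] 57.0 -57.4
[0.6159 0.0248 0.109 ] 60.8 -55.8
[0.6153 0.0245 0.109 ] 60.1 -56.1
[0.6145 0.026  0.109 ] 59.4 -54.5
[0.6121 0.0233 0.109 ] 56.9 -57.0
[0.61356824 0.02415679 0.1101898 ] [0.6124976  0.02365959 0.11323621] [0.61250099 0.02359456 0.11414192]
top dot [0.5526 0.0749 0.058 ]
top dot [ 0.5515 -0.0064  0.058 ]
top dot [ 0.5498 -0.0868  0.058 ]
scene dot [0.5552 0.0762 0.058 ]
scene dot [ 0.5533 -0.0043  0.058 ]
```

```bash
python3 - <<'E'
from h import *
st();print(togo([.49,.142,.17],np.radians(93.3)))
E
```

```text
t 71.55 p [0.5265 0.4325 0.2144] yawY 93.31 tilt [-0.0018  0.0055 -1.    ] F [ 0.6 -0.1 -0.2] w 60.1 q [0.69 0.63 0.55 1.5  0.01 0.63]
[array([ 1.063, -5.763,  0.858]), 0.002]
```

Call:
move_arm --motion '[[60,[0.1,-0.4,0],0],[60,[0.2,-1.0,0],0],[60,[0.35,-1.7,0],0],[60,[0.5,-2.5,0.1],0],[60,[0.65,-3.3,0.2],0],[60,[0.8,-4.1,0.4],0],[60,[0.9,-4.8,0.6],0],[60,[1.0,-5.4,0.8],0],[60,[1.06,-5.76,0.86],0],[60,[1.06,-5.76,0.86],0]]'

```text
clock: 72.55
eef_pos: [0.4895, 0.1401, 0.17]
tool_rot: [-0.027, 1.0, 0.003, -0.001]
ft_force: [-0.0, -0.4, -0.2]
grip_width: 0.0603
```

Call:
move_arm --motion '[[60,[0,0,0],0],[60,[0,0,0],0],[60,[0,0,0],0],[60,[0,0,0],0],[60,[0,0,0],0],[60,[0,0,0],0],[60,[0,0,0],0],[60,[0,0,0],0],[60,[0,0,0],0],[60,[0,0,0],0]]'

```text
clock: 73.55
eef_pos: [0.4905, 0.1425, 0.1707]
tool_rot: [-0.029, 1.0, 0.003, -0.0]
ft_force: [0.9, 1.0, -0.1]
grip_width: 0.0598
```

```bash
python3 - <<'E'
from h import *
st();c=cam("wrist");cv2.imwrite("pics/w35.png",c["img"]);np.save("w35.npy",c,allow_pickle=True)
E
```

```text
t 73.55 p [0.4905 0.1425 0.1707] yawY 93.31 tilt [-2.0e-04  6.7e-03 -1.0e+00] F [ 0.9  1.  -0.1] w 59.8 q [ 0.28  0.29 -0.08  1.19  0.01  0.22]
```

View pics/w35.png

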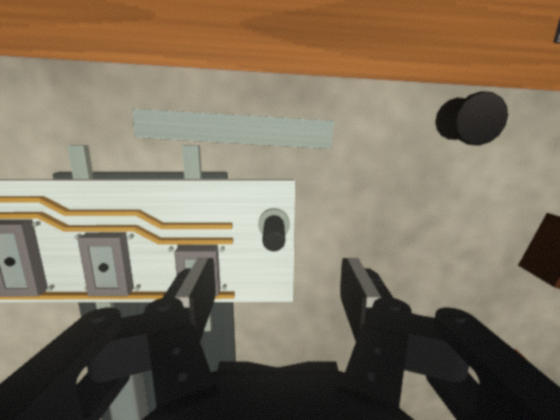

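```bash
python3 - <<'E'
from h import *
from seam import *
c=np.load("w35.npy",allow_pickle=True).item()
for uv,z in (((274,224),.048),((274,241),.091)): print(onplane(c,uv,z).round(4))
k=onplane(c,(274,224),.048)[:2]-O;print(k@ux*1e3,k@uy*1e3)
print([ (onplane(c,dot(c,*p,w=10,th=75),.058)*1000).round(1) for p in [(10,262),(104,267)]])
K=onplane(c,(274,241),.091)
print(togo([K[0],K[1]-.0003,.062],np.radians(93.3)))
E
```

```text
[0.5072 0.1418 0.048 ]
[0.5062 0.1418 0.091 ]
-41.01751375109296 67.22638828262681
[array([550.7, -86.4,  58. ]), array([551.9,  -5.8,  58. ])]
[array([-0.311, -0.051,  2.174]), 0.001]
```

```bash
python3 - <<'E'
from h import *
a=cv2.imread("pics/top0.png");b=cam("top")["img"]
for (x0,y0,x1,y1) in ((226,196,262,222),(300,172,345,225),(255,198,300,216)):
    A=cv2.cvtColor(a[y0:y1,x0:x1],cv2.COLOR_BGR2GRAY).astype(np.float32);B=cv2.cvtColor(b[y0:y1,x0:x1],cv2.COLOR_BGR2GRAY).astype(np.float32)
    print(cv2.phaseCorrelate(A,B,cv2.createHanningWindow(A.shape[::-1],cv2.CV_32F)))
A=cv2.imread("pics/w3.png")
E
```

```text
((15.614803278381965, -3.1842560897348022), 0.16485194021782268)
((1.5700927484041003, -0.4129236668895153), 0.8175793526103957)
((0.46298248827444155, -0.3699242113493355), 1.1413142848897864)
```

Call:
move_arm --motion '[[60,[-0.1,-0.05,0.2],0],[60,[-0.31,-0.05,0.5],0],[60,[-0.31,-0.05,0.9],0],[60,[-0.31,-0.05,1.3],0],[60,[-0.31,-0.05,1.7],0],[60,[-0.31,-0.05,2.0],0],[60,[-0.31,-0.05,2.15],0],[60,[-0.31,-0.05,2.15],0],[60,[-0.31,-0.05,2.15],0],[50,[-0.31,-0.05,2.15],0]]'

```text
clock: 74.65
eef_pos: [0.507, 0.1418, 0.0641]
tool_rot: [-0.029, 1.0, 0.004, 0.001]
ft_force: [0.0, -0.2, 0.0]
grip_width: 0.0504
```

```bash
python3 - <<'E'
from h import *
st();c=cam("wrist");cv2.imwrite("pics/w36.png",c["img"])
E
```

```text
t 74.65 p [0.507  0.1418 0.0641] yawY 93.31 tilt [ 0.0017  0.0073 -1.    ] F [ 0.  -0.2  0. ] w 50.4 q [ 0.27  0.42 -0.2   0.94  0.01  0.21]
```

View pics/w36.png

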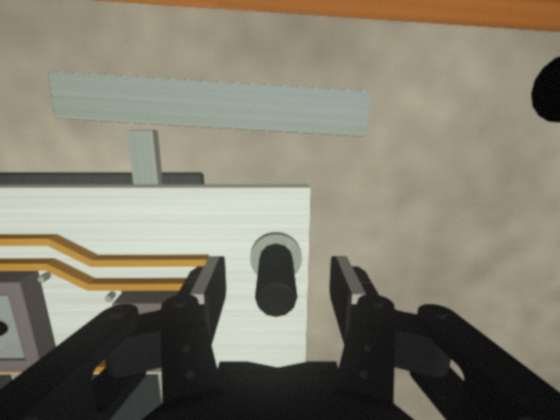

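Call:
move_arm --motion '[[40,[0,0,0],0],[30,[0,0,0],0],[10,[0,0,0],0],[8,[0,0,0],0],[8,[0,0,0],0],[8,[0,0,0],0],[8,[0,0,0],0],[8,[0,0,0],0],[8,[0,0,0],0],[8,[0,0,0],0]]'

```text
clock: 75.7
eef_pos: [0.5064, 0.1415, 0.0637]
tool_rot: [-0.029, 1.0, 0.003, 0.0]
ft_force: [-1.2, -0.4, 5.1]
grip_width: 0.0163
```

```bash
python3 - <<'E'
from h import *
st();c=cam("wrist");cv2.imwrite("pics/w37.png",c["img"])
np.save("w37.npy",c,allow_pickle=True)
print([ (onplane(c,dot(c,*p,w=10,th=75),.0596)*1000).round(1) for p in [(2,327)] if dot(c,*p,w=2) ] if 0 else "")
E
```

```text
t 75.7 p [0.5064 0.1415 0.0637] yawY 93.31 tilt [ 6.0e-04  6.5e-03 -1.0e+00] F [-1.2 -0.4  5.1] w 16.3 q [ 0.27  0.42 -0.2   0.95  0.01  0.21]
```

View pics/w37.png

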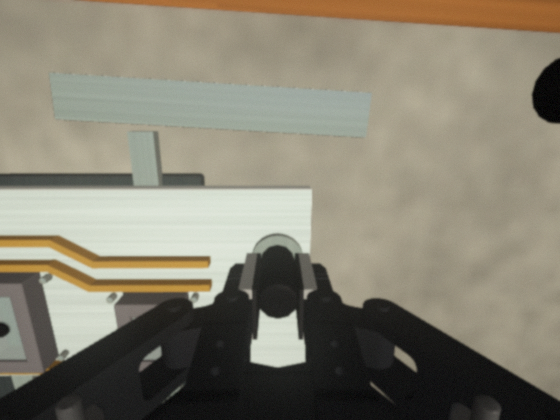

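Call:
move_arm --motion '[[8,[-0.03,-0.03,0],0],[8,[-0.1,-0.1,0],0],[8,[-0.2,-0.2,0],0],[8,[-0.3,-0.3,0],0],[8,[-0.4,-0.4,0],0],[8,[-0.5,-0.5,0],0],[8,[-0.6,-0.6,0],0],[8,[-0.68,-0.68,0],0],[8,[-0.74,-0.74,0],0],[8,[-0.76,-0.76,0],0]]'

```text
clock: 76.75
eef_pos: [0.5467, 0.1067, 0.0638]
tool_rot: [-0.029, 1.0, 0.004, 0.0]
ft_force: [-3.0, 2.3, 7.2]
grip_width: 0.0161
```

```bash
python3 - <<'E'
from h import *
st();print(togo([.5657,.0908,.0637],np.radians(93.3)))
s=cam("scene");crop(s,250,180,350,255,8,"s38.png")
E
```

```text
t 76.75 p [0.5467 0.1067 0.0638] yawY 93.34 tilt [ 6.0e-04  8.9e-03 -1.0e+00] F [-3.   2.3  7.2] w 16.1 q [ 0.19  0.48 -0.11  0.98  0.01  0.13]
[array([-0.361, -0.34 , -0.001]), 0.007]
```

View pics/s38.png

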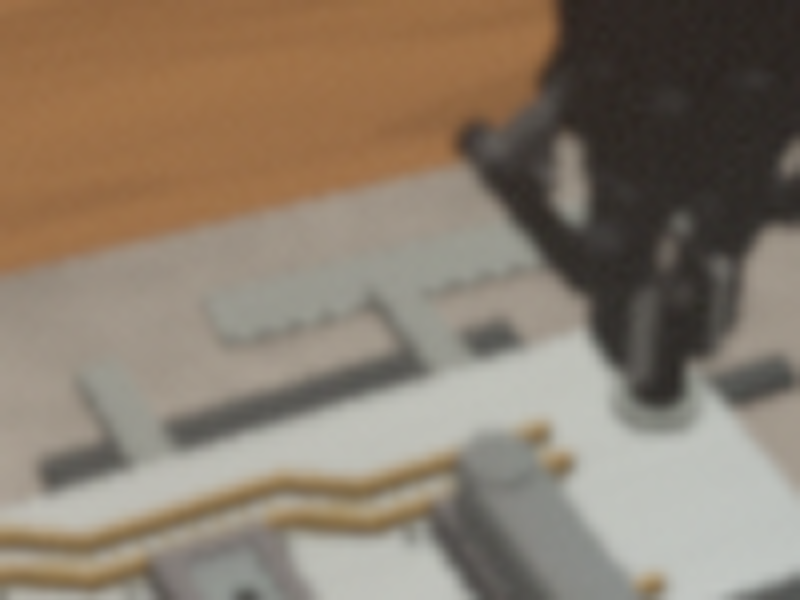

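Call:
move_arm --motion '[[8,[-0.05,-0.05,0],0],[8,[-0.12,-0.11,0],0],[8,[-0.2,-0.19,0],0],[8,[-0.28,-0.26,0],0],[8,[-0.34,-0.32,0],0],[8,[-0.36,-0.34,0],0],[8,[-0.36,-0.34,0],0],[8,[-0.36,-0.34,0],0],[8,[-0.36,-0.34,0],0],[8,[-0.36,-0.34,0],0]]'

```text
clock: 77.8
eef_pos: [0.5658, 0.0907, 0.0638]
tool_rot: [-0.029, 1.0, 0.004, 0.001]
ft_force: [-0.6, 0.9, 7.0]
grip_width: 0.0161
```

```bash
python3 - <<'E'
from h import *
st();print(togo([.5657,.0908,.0637],np.radians(93.3)))
s=cam("scene");crop(s,260,195,360,270,8,"s39.png");np.save("s39.npy",s,allow_pickle=True)
t=cam("top");crop(t,225,130,345,230,6.5,"t39.png")
E
```

```text
t 77.8 p [0.5658 0.0907 0.0638] yawY 93.34 tilt [ 0.0014  0.0083 -1.    ] F [-0.6  0.9  7. ] w 16.1 q [ 0.15  0.5  -0.07  1.    0.01  0.1 ]
[array([0.002, 0.001, 0.002]), 0.007]
```

View pics/s39.png

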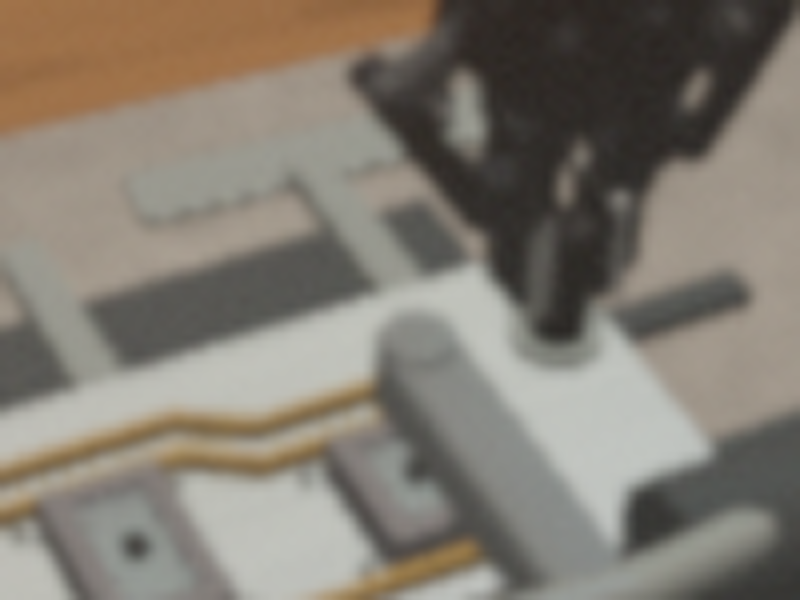

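View pics/t39.png

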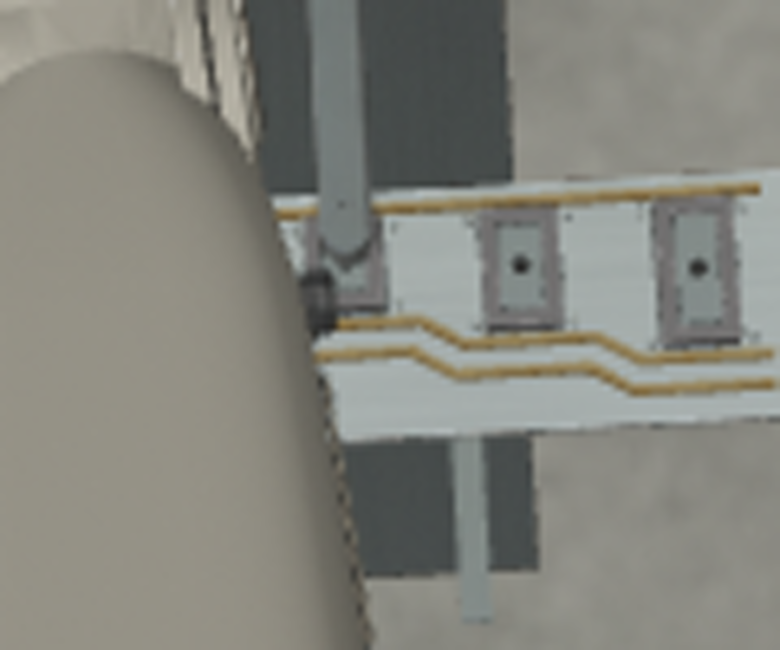

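```bash
python3 - <<'E'
from h import *
from seam import *
s=np.load("s39.npy",allow_pickle=True).item()
for uv in ((418,470),(135,545)):
    print(onplane(s,np.array(uv)/8+[260,195],.0596))
P=onplane(s,(312.6,237.3),.109);print(P)
t=cam("top")
D=[onplane(t,np.array(p)/6.5+[225,130],.0596) for p in ((521,264),(698,266))];Q=onplane(t,(277.8,165.4),.109)
print("top",D,Q,[((Q-d)[:2]@ux*1e3,(Q-d)[:2]@uy*1e3) for d in D])
d=onplane(s,np.array((418,470))/8+[260,195],.0596);print("scene",(P-d)[:2]@ux*1e3,(P-d)[:2]@uy*1e3)
E
```

```text
[0.61528569 0.02602142 0.0596    ]
[ 0.61347597 -0.05525497  0.0596    ]
[0.6151951  0.02451819 0.109     ]
top [array([ 0.61049397, -0.05637255,  0.0596    ]), array([ 0.60955092, -0.13668911,  0.0596    ])] [0.61210786 0.02334015 0.109     ] [(np.float64(6.199801130064656), np.float64(79.48762540444244)), (np.float64(11.7646228309586), np.float64(159.6167117434763))]
scene -0.17697155169540027 -1.4955155156650592
```

Call:
move_arm --motion '[[8,[0,0,0],0],[8,[0,0,0],0],[8,[0,0,0],0],[8,[0,0,0],0],[8,[0,0,0],0],[8,[0,0,0],0],[8,[0,0,0],0],[8,[0,0,0],0],[8,[0,0,0],0],[8,[0,0,0],0]]'

```text
clock: 78.95
eef_pos: [0.5658, 0.0907, 0.0638]
tool_rot: [-0.029, 1.0, 0.004, 0.001]
ft_force: [-1.0, 1.2, 6.6]
grip_width: 0.0163
```

```bash
python3 - <<'E'
from h import *
from seam import *
st()
ref=np.array([.5064,.1415]);
for a in ((.0563,-.0545),(.0623,.0253),(.0683,.1053)):
    g=ref+a[0]*ux+a[1]*uy;print(g,togo([*g,.0637],np.radians(93.3)))
E
```

```text
t 78.95 p [0.5658 0.0907 0.0638] yawY 93.34 tilt [ 0.0014  0.0083 -1.    ] F [-1.   1.2  6.6] w 16.3 q [ 0.15  0.5  -0.07  1.    0.01  0.1 ]
[0.56574388 0.09033123] [array([ 0.002, -0.008,  0.001]), 0.007]
[0.56714033 0.17034429] [array([-0.119,  1.588,  0.015]), 0.007]
[0.56852525 0.25055702] [array([-0.241,  3.188,  0.028]), 0.007]
```

Call:
move_arm --motion '[[8,[0,0.05,0],0],[8,[-0.02,0.18,0],0],[8,[-0.04,0.36,0],0],[8,[-0.06,0.56,0],0],[8,[-0.08,0.76,0],0],[8,[-0.1,0.96,0],0],[8,[-0.12,1.16,0],0],[8,[-0.12,1.36,0],0],[8,[-0.12,1.52,0],0],[8,[-0.12,1.585,0],0]]'

```text
clock: 79.95
eef_pos: [0.5666, 0.1694, 0.0637]
tool_rot: [-0.029, 1.0, 0.003, 0.0]
ft_force: [-1.6, -3.2, 4.9]
grip_width: 0.0165
```

Call:
move_arm --motion '[[8,[0,0,0],0],[8,[0,0,0],0],[8,[0,0,0],0],[8,[0,0,0],0],[8,[0,0,0],0],[8,[0,0,0],0],[8,[0,0,0],0],[8,[0,0,0],0],[8,[0,0,0],0],[8,[0,0,0],0]]'

```text
clock: 80.95
eef_pos: [0.5665, 0.1698, 0.0637]
tool_rot: [-0.029, 1.0, 0.004, 0.0]
ft_force: [-2.0, 1.0, 4.7]
grip_width: 0.0163
```

```bash
python3 - <<'E'
from h import *
st();print(togo([.5671,.1703,.0637],np.radians(93.3)))
s=cam("scene");crop(s,260,195,360,270,8,"s40.png");np.save("s40.npy",s,allow_pickle=True)
t=cam("top");crop(t,225,130,345,230,6.5,"t40.png")
E
```

```text
t 80.95 p [0.5665 0.1698 0.0637] yawY 93.33 tilt [-2.0e-04  7.6e-03 -1.0e+00] F [-2.   1.   4.7] w 16.3 q [ 0.29  0.54 -0.01  1.02  0.01  0.23]
[array([-0.012,  0.009,  0.001]), 0.005]
```

View pics/s40.png

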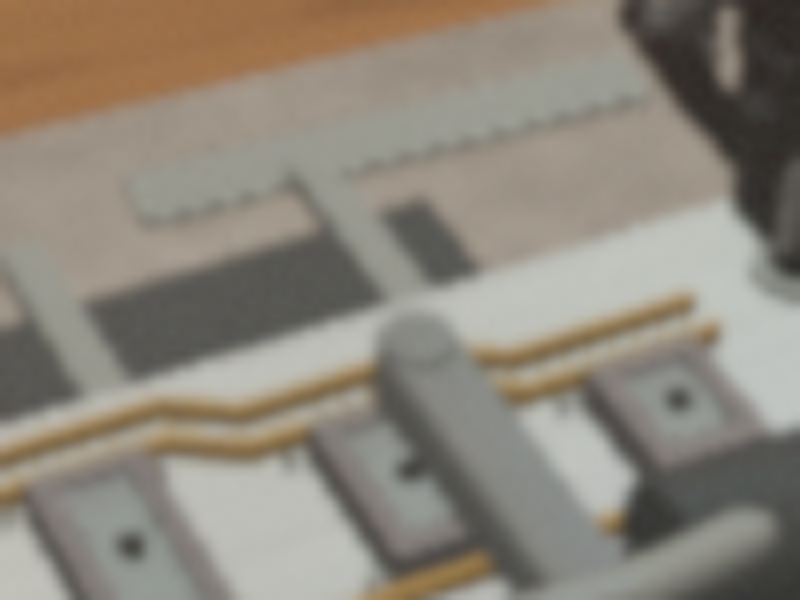

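View pics/t40.png

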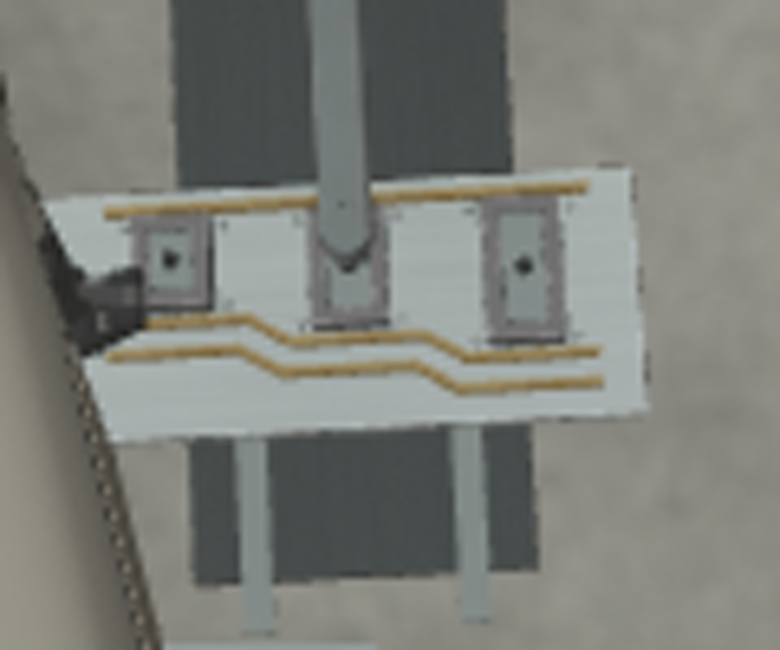

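Call:
move_arm --motion '[[8,[0,0,0],0],[8,[0,0.1,0],0],[8,[-0.02,0.26,0],0],[8,[-0.04,0.46,0],0],[8,[-0.06,0.68,0],0],[8,[-0.08,0.9,0],0],[8,[-0.1,1.12,0],0],[8,[-0.12,1.34,0],0],[8,[-0.13,1.53,0],0],[8,[-0.13,1.605,0],0]]'

```text
clock: 82.05
eef_pos: [0.5682, 0.2509, 0.0637]
tool_rot: [-0.029, 1.0, 0.003, -0.0]
ft_force: [-2.0, -3.4, 3.7]
grip_width: 0.0158
```

Call:
move_arm --motion '[[8,[0,0,0],0],[8,[0,0,0],0],[8,[0,0,0],0],[8,[0,0,0],0],[8,[0,0,0],0],[8,[0,0,0],0],[8,[0,0,0],0],[8,[0,0,0],0],[8,[0,0,0],0],[8,[0,0,0],0]]'

```text
clock: 83.05
eef_pos: [0.5684, 0.2499, 0.0638]
tool_rot: [-0.029, 1.0, 0.003, -0.0]
ft_force: [-2.7, 3.0, 1.6]
grip_width: 0.0163
```

```bash
python3 - <<'E'
from h import *
st();print(togo([.5685,.2506,.0637],np.radians(93.3)))
s=cam("scene");crop(s,260,195,360,270,8,"s41.png");np.save("s41.npy",s,allow_pickle=True)
t=cam("top");crop(t,185,130,345,230,5,"t41.png")
E
```

```text
t 83.05 p [0.5684 0.2499 0.0638] yawY 93.31 tilt [-5.0e-04  6.7e-03 -1.0e+00] F [-2.7  3.   1.6] w 16.3 q [0.41 0.59 0.08 1.06 0.01 0.35]
[array([-0.003,  0.014,  0.002]), 0.001]
```

View pics/s41.png

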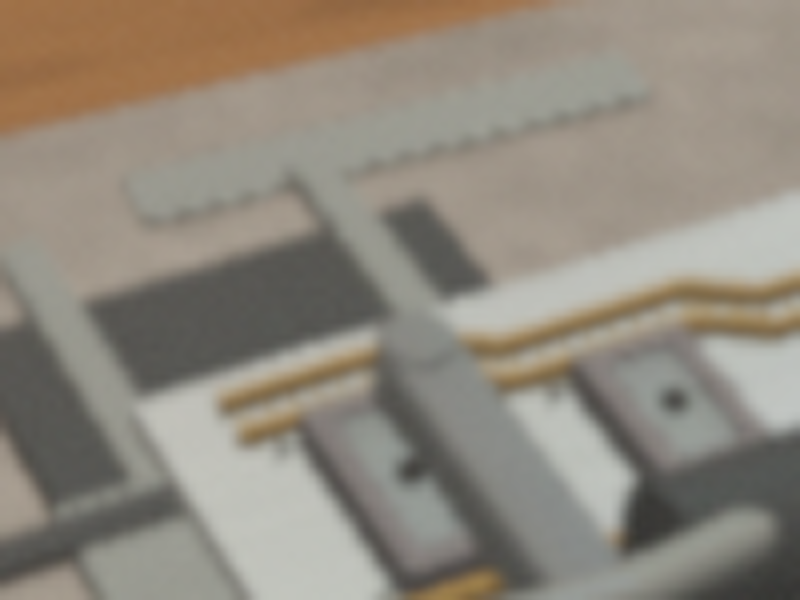

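View pics/t41.png

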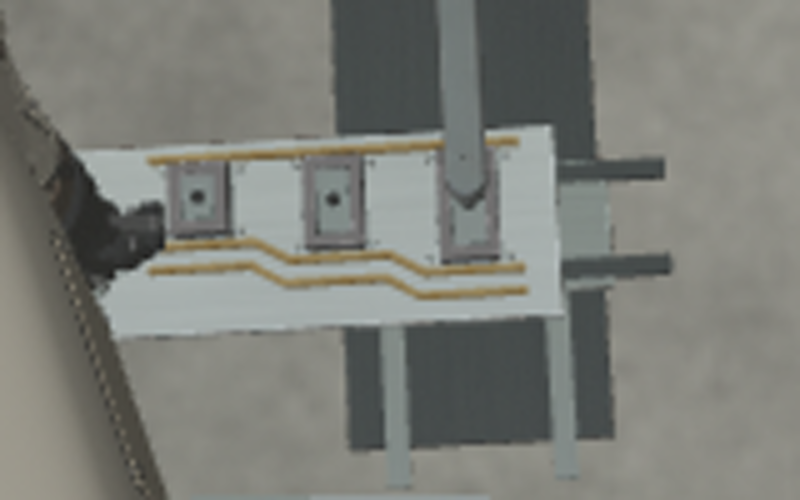

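Call:
move_arm --motion '[[8,[0,0,0],0],[8,[0.02,-0.1,0],0],[8,[0.08,-0.24,0],0],[8,[0.16,-0.4,0],0],[8,[0.26,-0.6,0],0],[8,[0.36,-0.8,0],0],[8,[0.46,-1.0,0],0],[8,[0.56,-1.2,0],0],[8,[0.66,-1.4,0],0],[8,[0.72,-1.5,0],0]]'

```text
clock: 84.15
eef_pos: [0.5365, 0.1716, 0.0638]
tool_rot: [-0.028, 1.0, 0.003, 0.0]
ft_force: [2.3, 3.6, -0.2]
grip_width: 0.0162
```

Call:
move_arm --motion '[[8,[0.08,-0.1,0],0],[8,[0.18,-0.2,0],0],[8,[0.3,-0.3,0],0],[8,[0.42,-0.36,0],0],[8,[0.54,-0.4,0],0],[8,[0.66,-0.4,0],0],[8,[0.76,-0.4,0],0],[8,[0.86,-0.4,0],0],[8,[0.9,-0.4,0],0],[8,[0.9,-0.4,0],0]]'

```text
clock: 85.15
eef_pos: [0.4922, 0.15, 0.0637]
tool_rot: [-0.029, 1.0, 0.003, -0.0]
ft_force: [0.8, 0.2, 7.2]
grip_width: 0.0159
```

```bash
python3 tip.py
```

```text
t 85.15 p [0.4922 0.15   0.0637] yawY 93.31 tilt [-6.0e-04  5.7e-03 -1.0e+00] F [0.8 0.2 7.2] w 15.9 q [ 0.29  0.4  -0.23  0.94  0.01  0.23]
carrier coords tip -55.5 76.7
```

Call:
move_arm --motion '[[8,[0.02,0,0],0],[8,[0.04,0,0],0],[8,[0.06,0,0],0],[8,[0.08,0,0],0],[8,[0.1,0,0],0],[8,[0.11,0,0],0],[8,[0.12,0,0],0],[8,[0.12,0,0],0],[8,[0.12,0,0],0],[8,[0.12,0,0],0]]'

```text
clock: 86.15
eef_pos: [0.488, 0.1497, 0.0637]
tool_rot: [-0.029, 1.0, 0.003, 0.001]
ft_force: [5.0, -0.8, 4.6]
grip_width: 0.0161
```

Call:
move_arm --motion '[[8,[0.01,0,0],0],[8,[0.02,0,0],0],[8,[0.03,0,0],0],[8,[0.04,0,0],0],[8,[0.05,0,0],0],[8,[0.05,0,0],0],[8,[0.05,0,0],0],[8,[0.05,0,0],0],[8,[0.05,0,0],0],[8,[0.05,0,0],0]]'

```text
clock: 87.15
eef_pos: [0.488, 0.1497, 0.0638]
tool_rot: [-0.029, 1.0, 0.003, 0.003]
ft_force: [11.2, -0.3, 0.8]
grip_width: 0.0162
```

Call:
move_arm --motion '[[8,[-0.05,0,0],0],[8,[-0.06,0,0],0],[20,[-0.06,0,0],0],[30,[-0.06,0,0],0],[40,[-0.06,0,0],0],[50,[-0.06,0,0],0],[50,[-0.06,0,-0.2],0],[50,[-0.06,0,-0.6],0],[50,[-0.06,0,-1.1],0],[50,[-0.06,0,-1.6],0]]'

```text
clock: 88.15
eef_pos: [0.4872, 0.1495, 0.1445]
tool_rot: [-0.029, 1.0, 0.003, -0.0]
ft_force: [0.9, -0.3, -1.4]
grip_width: 0.05
```

Call:
move_arm --motion '[[60,[0,0,-0.4],0],[60,[0.1,0,-0.9],0],[60,[0.3,0,-1.4],0],[60,[0.6,-0.3,-1.9],0],[60,[0.8,-0.7,-2.2],0],[60,[0.8,-1.1,-2.2],0],[60,[0.8,-1.6,-2.2],0],[60,[0.8,-2.0,-2.2],0],[60,[0.8,-2.0,-2.2],0],[60,[0.8,-2.0,-2.2],0]]'

```text
clock: 89.15
eef_pos: [0.4534, 0.0466, 0.2531]
tool_rot: [-0.028, 1.0, 0.004, 0.0]
ft_force: [-1.0, 0.5, 0.0]
grip_width: 0.0602
```

```bash
python3 - <<'E'
from h import *
st();c=cam("wrist");cv2.imwrite("pics/w50.png",c["img"])
s=cam("scene");cv2.imwrite("pics/s50.png",s["img"]);t=cam("top");cv2.imwrite("pics/t50.png",t["img"])
E
```

```text
t 89.15 p [0.4534 0.0466 0.2531] yawY 93.25 tilt [ 3.0e-04  7.3e-03 -1.0e+00] F [-1.   0.5  0. ] w 60.2 q [ 0.1   0.14 -0.06  1.37  0.01  0.04]
```

View pics/w50.png

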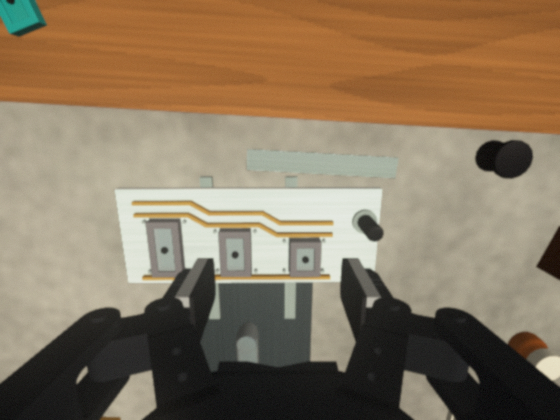

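View pics/s50.png

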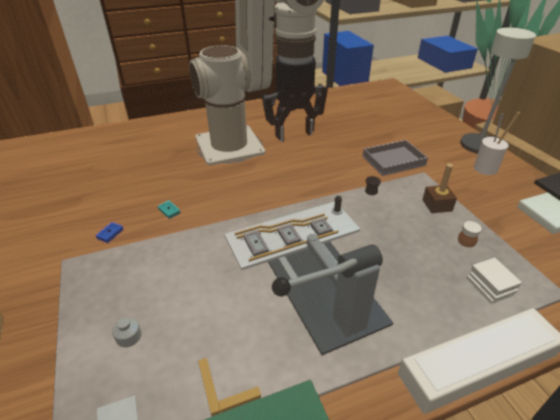

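```bash
python3 -c "
from workcell import *
print(job_done())"
```

```text
the job is handed in; nothing more can be done
None
```

I ran the whole job and handed it in at about 89 s of the 210 s allowed. `job_done()` reports no verdict, so what follows rests on my own measurements.

- **Frames:** I laid the short, medium and long frames in their own nests. Each one touched down at the same height with 5–8 N. The medium frame had been knocked about 3 cm aside before I reached it, so I found it again and gripped it at its new place.
- **Seam:** I traced it at about 2 cm/s with the tip on or just above the floor. By the arm's own readings, the tip stayed within about 0.5 mm of the groove line I had measured. The tip dragged the carrier about 2–3 mm sideways, which I allowed for when positioning the dots.
- **Stylus:** It went back into its stand and stood upright in the pictures taken after I let go.
- **Pointer stops:** I held the short, medium and long dots under the pointer for at least a second each. For the short frame the cameras put the dot 0.5–1.5 mm off the pointer. The medium and long dots showed at nearly the same spot beside the pointer arm in the scene picture. The pin itself was never visible, so I took its position from the centre of the arm's rounded end. The slide travel measured back from the stop was 0.074, 0.080 and 0.086 m, which fits the stated 0.075–0.087 m.
- **End state:** I drew the carrier out until it met its stop. The last pictures show the three frames in their nests, the stylus upright, the weight, jar and loupe still standing where they were, and the gripper clear of everything.

No final check failed. The only disagreement was 2–3 mm between cameras on the pointer's position. The offsets from pointer to dots agreed to within about 1 mm, so I used those.

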